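# Back off the left-hand nut of the glaze grinder and take out its clamp plate

## Robot

A 7-joint arm with a two-finger parallel gripper is mounted at the origin on the work surface. World frame = base frame: x ahead of the robot, y to its left, z up, the work surface at z = 0. Lengths are in m, angles in rad, forces in N, time in s.
With the tool pointing down it reaches from about 0.4 to 0.85 m from the base axis. Payload 10.4 kg.
Tool frame: the origin (TCP) lies at the centre of the arm's flange, where the gripper is bolted on; the fingertips stand 173 mm ahead of it and the grasp point (between the pads) lies 155 mm ahead of it (manip.nose_length is the distance from the TCP to the fingertips, in m); z points along the fingers, x is the direction in which the jaws open and shut, and the axes are right-handed (so a half turn about z gives the same grasp; the last joint's range is limited). The gripper opens to 85 mm and grips with 20 to 120 N. Pads are 22 mm wide; open, the fingers measure 114 mm over their backs; the gripper's body (76 mm by 85 mm) begins 54 mm behind the grasp point. The pads swing forward as they close: fully open they stand 13 mm farther back than shut.
Start: joints at [1.125, 0.332, -0.065, 1.46, 0.022, 1.35, -0.088], TCP at [0.256, -0.57, 0.405] pointing down, gripper open.
Joint ranges: [-2.6, 2.6], [-0.5, 2.12], [-1.47, 1.34], [0.16, 2.42], [-1.27, 4.41], [0.06, 2.06], [-2.6, 2.6]. Speed limits (rad/s): [2.22, 2.22, 2.79, 2.79, 3.14, 3.14, 3.14].

## Interface

Orientations are given as a unit quaternion [x, y, z, w].
In Python, from workcell import status, cams, order, manip gives the robot as it stands.
- The arm moves only by the tool servo_tool, never from a script. Its argument "motion" is a list that holds one entry, the list of rows, each a list of 6 numbers: the shift along the tool's x, y, z in units of 50 mm (1.0 is 50 mm), then the turn, a rotation vector about the tool's x, y, z in units of 5 degrees (1.0 is 5 degrees). In form: [[[x, y, z, ax, ay, az], ...]]. A call has 1 to 12 rows; each row shifts and turns the pose as measured when the row begins, along the tool's axes as they then stand; what a row does not reach is not made up. A row lasts 1/10 s, in which the tool goes at most 50 mm and 8.59 degrees, less where a joint would pass 70% of its speed; a pose out of reach is approached as far as the arm can. A call is refused whole if a number of a shift passes 1 or a number of a turn 1, either way. A call with a gripper value outside its range is refused whole. "jaw" is the closure in counts, from 0 (fully open) to 255 (shut), set as the call begins (left out, the last holds). The fingers move at their own pace and stop on an object; "force" is the grip in N (left out, the last holds). Time passes only in rows, so rows that do not move let the fingers close. It gives the time, the measured TCP pose, the force and the opening at its end, in the units of the state.
- status.get_obs(): the state, without advancing time (a new reading comes with each control period).
- cams.camera(name): name is "side" or "top"; returns a dict with "color" (420x560x3 uint8, red, green, blue), "vertical_fov" (degrees; the focal length in pixels is half the picture's height over the tangent of half this angle, whatever the lens; pixels are square), "cx", "cy" (the principal point, pixels), "k1" (the pictures are not rectified: a ray, as slopes to the right and down, at radius r is drawn at 1 + k1 r^2 times it, then the intrinsics apply), "extrinsics" (4x4, takes a point from camera to world coordinates). Camera axes: x right, y down, z forward; pixel columns grow to the right and rows downward; lengths in m; the calibration is good to about 2 mm. A picture is of the moment at which its call begins. There is no depth.
- order.hand_in(): hands the job in, once; it reports no verdict.
The state is a dict: "clock": time; "joint_pos": joint angles; "joint_velocities": joint speeds; "tau": joint torques, N m; "position": TCP position; "ee_rot": TCP orientation; "ft_force": force on the tool from outside, world axes, zero at the start; "torque": the same for the moment, N m; "grip_width": opening from 0.0 (shut) to 1.0 (fully open).
Only numpy, scipy, OpenCV 4.12 (cv2) and the standard library are available. Lean on these libraries where they do the work, as an engineer would, in place of code of your own. Each camera call takes 0.05 s, during which the arm holds its last target.

## Task

The disc of the bench grinder is due for a change. Its hub nut has a left-hand thread, so loosen it by turning its crank clockwise (seen from above), feeling that it gives, all the way round until you feel it come up against its hidden end stop; do not force it against the stop. Then gently lift the yellow slotted clamp plate off the hub without jamming it up against the nut, draw it out sideways from under the nut and lay it flat, tab up, in the blue tray without dropping it; leave the nut backed off and the cup and the clay tubes where they are.

Things in the scene. Friction and masses are not known exactly. Their poses are not given: they have to be found in the camera images.
- grinder: Bench disc grinder, fixed, disc and spindle locked: grey 250 x 250 mm base, white pan, round grit disc 200 mm across whose top is 100 mm above the table. Origin on the table on the vertical spindle axis, z up, x towards the clamp plate's tab. On the disc a hub block 52 (x) x 48 (y) x 8 mm; spindle 13 mm in diameter, ending 144 mm up, inside the nut
- nut: Captive left-hand hub nut with crank arm. Origin on the spindle axis at the underside of its 44 mm round flange, z up, x along the arm. Starts tight: underside 116.3 mm above the table, 0.3 mm over the plate, arm 100 degrees anticlockwise (from above) of the plate's tab. The arm lies 12 to 20 mm above the origin
- nut_top (a point): Centre of the nut's top, 23 mm above its underside. Clockwise turning loosens the nut and raises it 3 mm per rad; it never comes off. From tight to its hidden end stop it turns 3.0 to 4.8 rad, other each time; the stop is only felt. 5 N along the circle at the handle keeps it turning; over about 18 N there against either hard stop is too much. It stays where left
- handle (a point): Middle of the upright black crank handle, 60 mm from the spindle axis, 42 mm above the nut's underside. A round grip 15 to 17 mm in diameter, 37 mm tall (22 to 59 mm above the nut's underside), which spins freely on its own axis: it can be held and carried round the circle without turning the hand
- plate: Yellow slotted clamp plate, loose, about 0.14 kg, 8 mm thick, 44 mm wide, from x = -36 to 130 mm. Origin on the slot's centre line at its flat underside, at the start on the spindle axis 108 mm above the table; x along the plate to the tab, z up. The 17 mm slot round the spindle is open at the -x end: it comes out towards +x, fully after 55 mm
- hooks (a point): Middle between the two prong-end hooks, 33 mm from the plate's origin towards -x, 2.5 mm below the underside. Hooks (x -36 to -30 mm) and a rib (x 30 to 36) reach 5 mm below the underside, over the hub block's edges; a foot (x 90 to 96) reaches 8 mm down to the disc. The plate must be lifted over 5 mm, into the gap under the raised nut, before it slides out
- tab (a point): Centre of the upright tab by which the plate is lifted, 112 mm from the plate's origin along x, 24 mm above its underside. The tab is 30 mm long in x, 12 mm thick in y, and stands from 8 to 40 mm above the underside
- tray: Blue open tray on the table, fixed, 240 (x) x 140 (y) x 22 mm outside, walls and floor 5 mm thick. Origin at the centre of its underside
- tube_a: Loose upright cream fired-clay tube, 38 mm in diameter, 60 mm tall, to be left alone. Origin at the centre of its underside
- tube_b: Loose upright cream fired-clay tube, 38 mm in diameter, 42 mm tall, to be left alone. Origin at the centre of its underside
- cup: Loose white ceramic cup, 72 mm across the rim, 80 mm tall, to be left alone. Origin at the centre of its underside

How it is judged:
By the outcome, as a careful person would: the job done as asked, in the order asked, and still so for the second after the job is handed in, with the robot touching nothing.
It also fails if it takes over 72 s, if anything falls off the work surface, if the arm or the gripper's body presses on something with over 40 N, if the wrist force passes 120 N, or if a joint passes its speed limit or range.

## Working session

There is one attempt and no reset: what is moved stays moved. The work goes in short steps, Python scripts to look and compute and a tool call to move; the robot and the scene stay as the last step left them, time stands still between calls to the robot, and variables do not carry over. Pictures are saved under pics/ and viewed, and the job is handed in when it is done.

Besides the shell and the picture viewer there is one more tool, called as name(argument=value, ...), one argument or row to a line, values as JSON. servo_tool: Moves the arm, as the interface text tells. Its arguments: {"type":"object","properties":{"motion":{"type":"array","items":{"type":"array","items":{"type":"array","items":{"type":"number"}}}},"jaw":{"type":"number"},"force":{"type":"number"}},"required":["motion"]}

```bash
ls; mkdir -p pics
python3 - <<'E'
from workcell import status,cams,order,manip
import cv2
print(status.get_obs()); print(manip.nose_length)
for n in("side","top"):
    c=cams.camera(n); cv2.imwrite(f"pics/{n}0.png",c["color"][:,:,::-1]); print({k:v for k,v in c.items() if k!="color"})
E
```

```text
pics
{'clock': 0.0, 'joint_pos': array([ 1.12539652,  0.33288381, -0.0647128 ,  1.460963  ,  0.02159372,
        1.34990851, -0.08843563]), 'joint_velocities': array([ 5.42979615e-04, -6.40009682e-04,  7.78003112e-04,  2.24482729e-03,
        8.72158701e-04, -4.04378953e-04,  2.45687409e-05]), 'tau': array([-5.06310171e-04, -6.25442505e+01,  4.84480674e-02, -3.91605806e+01,
        1.59984932e-02,  9.83984792e-03, -1.11489530e-04]), 'position': array([ 0.25640401, -0.56983593,  0.40389798]), 'ee_rot': array([ 8.39762644e-01, -5.42953187e-01, -6.31549864e-04, -3.73360430e-04]), 'ft_force': array([-0.21518718, -0.68379261,  1.16064835]), 'torque': array([-0.01435865, -0.0243836 ,  0.02852589]), 'grip_width': 0.9962273807326326}
0.1734
{'vertical_fov': 46.93055399373135, 'cx': 277.3106571799343, 'cy': 207.55744362536117, 'k1': -0.15451692810120488, 'extrinsics': array([[ 0.98362146, -0.1210601 ,  0.13354131,  0.44368768],
       [-0.17964416, -0.59790477,  0.78117723, -0.81445379],
       [-0.01472441, -0.7923726 , -0.6098597 ,  0.6958033 ],
       [ 0.        ,  0.        ,  0.        ,  1.        ]])}
{'vertical_fov': 45.962848318902914, 'cx': 274.85088708661516, 'cy': 210.11536006888653, 'k1': -0.14271215007489085, 'extrinsics': array([[-2.20769898e-02, -9.89958045e-01,  1.39626914e-01,
         3.94019458e-01],
       [-9.99756212e-01,  2.19096035e-02, -2.73600122e-03,
        -5.38014888e-02],
       [-3.50643915e-04, -1.39653277e-01, -9.90200404e-01,
         1.28374154e+00],
       [ 0.00000000e+00,  0.00000000e+00,  0.00000000e+00,
         1.00000000e+00]])}
```

View pics/side0.png

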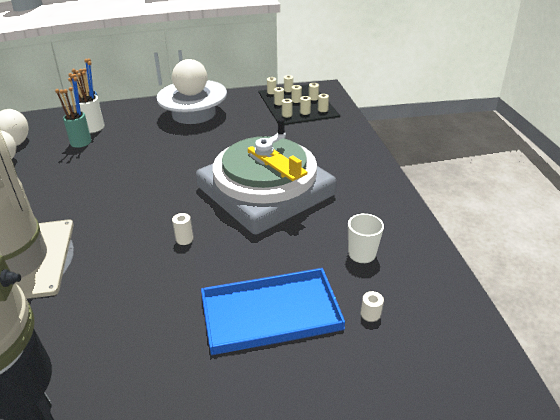

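View pics/top0.png

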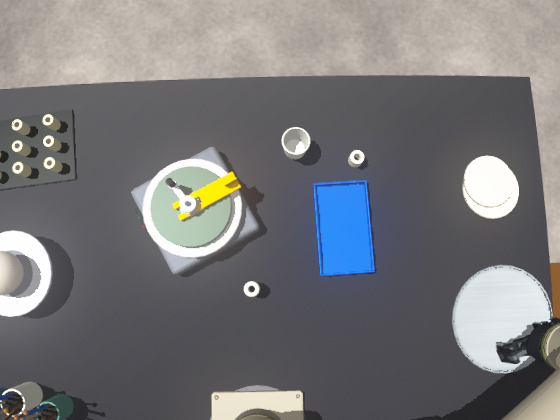

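```bash
cat > h.py <<'E'
import numpy as np, cv2
from workcell import status,cams,order,manip
from scipy.spatial.transform import Rotation as R
def cal(c):
    h=c["color"].shape[0]; f=h/2/np.tan(np.radians(c["vertical_fov"]/2))
    return f,np.array([[f,0,c["cx"]],[0,f,c["cy"]],[0,0,1]]),np.array([c["k1"],0,0,0.])
def ray(c,uv):
    f,K,d=cal(c)
    # invert r(1+k1 r^2)
    p=(np.array(uv,float)-[c["cx"],c["cy"]])/f; rd=np.linalg.norm(p); r=rd
    for _ in range(30): r=rd/(1+c["k1"]*r*r)
    p=p*(r/rd if rd>0 else 1)
    E=c["extrinsics"]; v=E[:3,:3]@np.array([p[0],p[1],1]); return E[:3,3],v/np.linalg.norm(v)
def onz(c,uv,z):
    o,v=ray(c,uv); return o+v*(z-o[2])/v[2]
def tri(c1,u1,c2,u2):
    o1,a=ray(c1,u1);o2,b=ray(c2,u2)
    s,t=np.linalg.lstsq(np.c_[a,-b],o2-o1,rcond=None)[0]
    p,q=o1+s*a,o2+t*b; return (p+q)/2,np.linalg.norm(p-q)
def proj(c,P):
    f,K,d=cal(c);E=np.linalg.inv(c["extrinsics"])
    return cv2.projectPoints(np.atleast_2d(np.array(P,float)),cv2.Rodrigues(E[:3,:3])[0],E[:3,3],K,d)[0][:,0]
def crop(c,u0,v0,u1,v1,s,name):
    im=cv2.resize(c["color"][v0:v1,u0:u1,::-1],None,fx=s,fy=s,interpolation=cv2.INTER_CUBIC); cv2.imwrite("pics/"+name,im)
def st():
    o=status.get_obs(); print("t",round(o["clock"],2),"p",o["position"].round(4),"R",R.from_quat(o["ee_rot"]).as_matrix().round(3).tolist(),"F",o["ft_force"].round(1),"T",o["torque"].round(2),"g",round(o["grip_width"],3)); return o
E
python3 - <<'E'
from h import *
s=cams.camera("side");t=cams.camera("top")
crop(s,190,110,350,230,5,"sz.png");crop(t,125,140,265,280,4,"tz.png")
for n,c in(("s",s),("t",t)):
    hsv=cv2.cvtColor(c["color"],cv2.COLOR_RGB2HSV)
    for nm,lo,hi in(("yel",(20,150,80),(32,255,255)),("blue",(100,150,60),(125,255,255))):
        m=cv2.inRange(hsv,lo,hi);k,l,S,C=cv2.connectedComponentsWithStats(m)
        i=1+S[1:,4].argmax();m2=(l==i).astype(np.uint8)
        cs=cv2.findContours(m2,0,2)[0][0]
        print(n,nm,S[i],C[i],cv2.boxPoints(cv2.minAreaRect(cs)).round(1).tolist())
E
```

```text
s yel [248 147  59  34 777] [282.51866152 164.12998713] [[242.6999969482422, 163.89999389648438], [250.10000610351562, 141.6999969482422], [309.79998779296875, 161.60000610351562], [302.3999938964844, 183.8000030517578]]
s blue [ 201  268  144   87 8760] [269.70799087 310.55353881] [[198.6999969482422, 288.1000061035156], [334.20001220703125, 264.20001220703125], [345.8999938964844, 330.8999938964844], [210.5, 354.79998779296875]]
t yel [190 171  51  39 818] [216.69804401 189.70904645] [[189.60000610351562, 194.1999969482422], [232.1999969482422, 170.1999969482422], [241.3000030517578, 186.5], [198.8000030517578, 210.5]]
t blue [ 313  180   62   96 5150] [343.14135922 227.90718447] [[312.20001220703125, 182.6999969482422], [367.70001220703125, 178.60000610351562], [374.70001220703125, 272.20001220703125], [319.1000061035156, 276.3999938964844]]
```

View pics/sz.png

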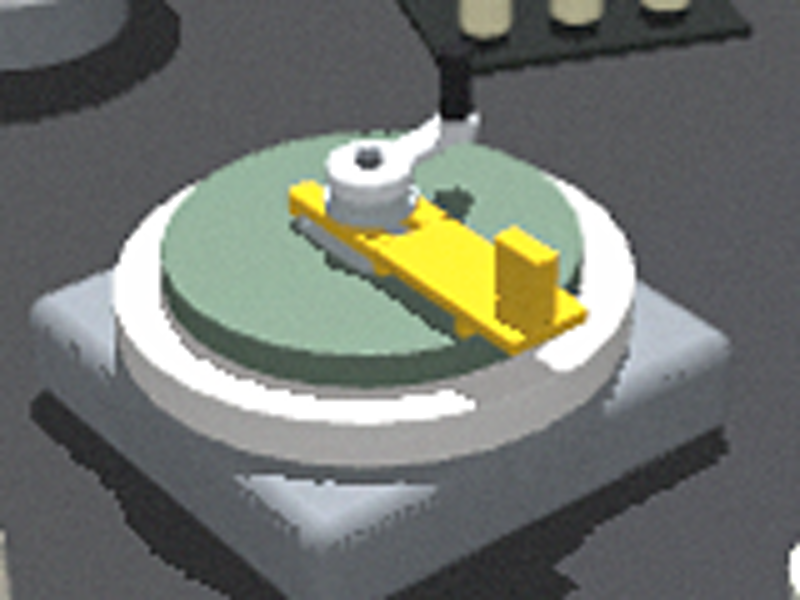

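View pics/tz.png

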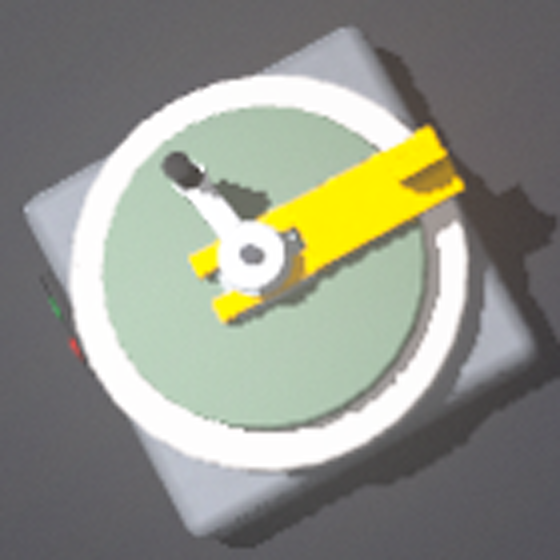

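Run:
```python
from h import *
s=cams.camera("side");t=cams.camera("top")
T=lambda u,v:(125+u/4,140+v/4); S=lambda u,v:(190+u/5,110+v/5)
print("nut tri",tri(s,S(368,156),t,T(253,254)), onz(t,T(253,254),.1393),onz(s,S(368,156),.1393))
print("handle top",onz(t,T(180,163),.1753),onz(t,T(188,178),.1383))
for n,p in(("prongL",(192,260)),("prongR",(218,322)),("endL",(433,126)),("endR",(464,188))):print(n,onz(t,T(*p),.116))
print("side end R", onz(s,S(515,353),.108),onz(s,S(588,315),.116), "prong",onz(s,S(290,185),.116))
print("tab side top", [onz(s,S(*p),.148).round(4) for p in((497,230),(513,227),(559,249),(535,262))])
print("tray top corners",[onz(t,p,.022).round(4) for p in((313.5,183),(367.5,180.5),(375,271.5),(320.5,276))])
print("tubeA",onz(t,(252,288),.06),onz(s,(181.5,219),.06),"tubeB",onz(t,(357,157),.042),onz(s,(373,299),.042),"cup",onz(t,(295,140),.08))
crop(s,190,260,400,360,3.8,"tr.png");crop(t,270,110,400,290,3.3,"trt.png")
```

```text
nut tri (array([0.5769414 , 0.14545145, 0.14253238]), np.float64(0.0036947999339364446)) [0.57558654 0.14606854 0.1393    ] [0.57962192 0.1514337  0.1393    ]
handle top [0.62372218 0.18231972 0.1753    ] [0.62220352 0.18530091 0.1383    ]
prongL [0.57648486 0.18707597 0.116     ]
prongR [0.53868487 0.17112899 0.116     ]
endL [0.6549695  0.04124171 0.116     ]
endR [0.61648591 0.02295018 0.116     ]
side end R [0.62248507 0.02515454 0.108     ] [0.65701749 0.03592657 0.116     ] prong [0.5449336  0.17240998 0.116     ]
tab side top [array([0.622 , 0.0615, 0.148 ]), array([0.6293, 0.0626, 0.148 ]), array([0.6448, 0.0411, 0.148 ]), array([0.6326, 0.033 , 0.148 ])]
tray top corners [array([ 0.6408, -0.1592,  0.022 ]), array([ 0.6446, -0.3007,  0.022 ]), array([ 0.4083, -0.3091,  0.022 ]), array([ 0.4007, -0.1693,  0.022 ])]
tubeA [0.37508498 0.00306541 0.06      ] [0.37727408 0.00114599 0.06      ] tubeB [ 0.70309911 -0.27268355  0.042     ] [ 0.70651372 -0.27486547  0.042     ] cup [ 0.74053604 -0.11167787  0.08      ]
```

View pics/trt.png

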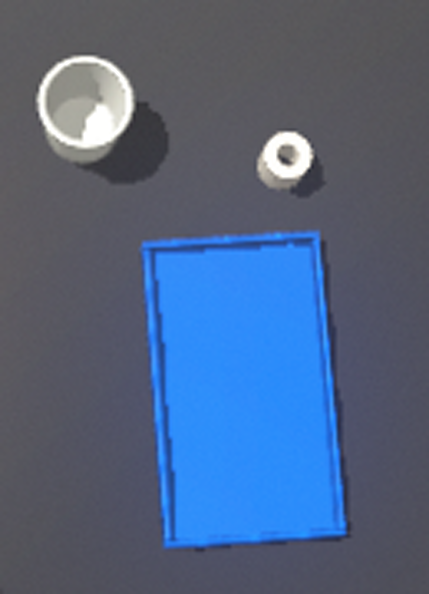

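```bash
cat >> h.py <<'E'
SP=np.array([.576,.148])
def Rd(deg):
    a=np.radians(deg);c,s=np.cos(a),np.sin(a); return R.from_matrix(np.array([[c,s,0],[s,-c,0],[0,0,-1.]]))
def plan(pos,yaw,n,pr=True):
    o=status.get_obs();p=o["position"];q=R.from_quat(o["ee_rot"]);rows=[]
    T=Rd(yaw);d=(q.inv()*T).as_rotvec()
    for i in range(n):
        sh=q.inv().apply((np.array(pos)-p)/(n-i)); rv=d/n
        row=np.r_[sh/.05,np.degrees(rv)/5].round(2); rows.append(row.tolist())
        p=p+q.apply(row[:3]*.05); q=q*R.from_rotvec(np.radians(row[3:]*5))
    print(str(rows).replace(" ","")); print("end",p.round(4))
E
python3 -c "
from h import *
plan([.623,.185,.40],38,21)"
```

```text
[[-0.51,-0.61,0.0,-0.0,0.0,-0.99],[-0.46,-0.66,0.0,-0.0,0.0,-0.99],[-0.4,-0.69,0.0,-0.0,0.0,-0.99],[-0.34,-0.72,0.01,-0.0,0.0,-0.99],[-0.27,-0.75,0.0,-0.0,0.0,-0.99],[-0.21,-0.77,0.01,-0.0,0.0,-0.99],[-0.14,-0.79,0.0,-0.0,0.0,-0.99],[-0.07,-0.8,0.01,-0.0,0.0,-0.99],[-0.0,-0.8,0.0,-0.0,0.0,-0.99],[0.06,-0.8,0.01,-0.0,0.0,-0.99],[0.13,-0.79,0.0,-0.0,0.0,-0.99],[0.2,-0.77,0.01,-0.0,0.0,-0.99],[0.27,-0.75,0.0,-0.0,0.0,-0.99],[0.33,-0.73,0.01,-0.0,0.0,-0.99],[0.39,-0.7,0.0,-0.0,0.0,-0.99],[0.45,-0.66,0.01,-0.0,0.0,-0.99],[0.51,-0.62,0.0,-0.0,0.0,-0.99],[0.56,-0.57,0.01,-0.0,0.0,-0.99],[0.6,-0.52,0.0,-0.0,0.0,-0.99],[0.65,-0.47,0.01,-0.0,0.0,-0.99],[0.69,-0.4,0.0,-0.0,0.0,-0.99]]
end [0.6233 0.185  0.4002]
```

servo_tool(
  motion=[
    [[-0.51, -0.61, 0, 0, 0, -0.99], [-0.46, -0.66, 0, 0, 0, -0.99], [-0.4, -0.69, 0, 0, 0, -0.99], [-0.34, -0.72, 0.01, 0, 0, -0.99], [-0.27, -0.75, 0, 0, 0, -0.99], [-0.21, -0.77, 0.01, 0, 0, -0.99], [-0.14, -0.79, 0, 0, 0, -0.99], [-0.07, -0.8, 0.01, 0, 0, -0.99], [0, -0.8, 0, 0, 0, -0.99], [0.06, -0.8, 0.01, 0, 0, -0.99]],
  ],
  jaw=0,
  force=40,
)

```text
clock: 1.3
position: [0.4291, -0.1994, 0.401]
ee_rot: [0.991, -0.13, -0.001, 0.002]
ft_force: [0.6, -0.8, 0.2]
grip_width: 1.001
```

```bash
python3 -c "
from h import *
st();plan([.623,.185,.38],38,11)"
```

```text
t 1.3 p [ 0.4291 -0.1994  0.401 ] R [[0.966, -0.259, -0.002], [-0.259, -0.966, -0.003], [-0.001, 0.004, -1.0]] F [ 0.6 -0.8  0.2] T [-0.   -0.06  0.01] g 1.001
[[0.16,-0.77,0.04,0.0,0.0,-0.96],[0.22,-0.75,0.03,0.0,0.0,-0.96],[0.29,-0.73,0.04,0.0,0.0,-0.96],[0.35,-0.7,0.03,0.0,0.0,-0.96],[0.4,-0.67,0.04,0.0,0.0,-0.96],[0.46,-0.64,0.03,0.0,0.0,-0.96],[0.51,-0.59,0.04,0.0,0.0,-0.96],[0.56,-0.55,0.03,0.0,0.0,-0.96],[0.6,-0.5,0.04,0.0,0.0,-0.96],[0.64,-0.45,0.03,0.0,0.0,-0.96],[0.67,-0.4,0.04,0.0,0.0,-0.96]]
end [0.623  0.1851 0.3799]
```

Tracking is good.

servo_tool(
  motion=[
    [[0.16, -0.77, 0.04, 0, 0, -0.96], [0.22, -0.75, 0.03, 0, 0, -0.96], [0.29, -0.73, 0.04, 0, 0, -0.96], [0.35, -0.7, 0.03, 0, 0, -0.96], [0.4, -0.67, 0.04, 0, 0, -0.96], [0.46, -0.64, 0.03, 0, 0, -0.96], [0.51, -0.59, 0.04, 0, 0, -0.96], [0.56, -0.55, 0.03, 0, 0, -0.96], [0.6, -0.5, 0.04, 0, 0, -0.96], [0.64, -0.45, 0.03, 0, 0, -0.96], [0.67, -0.4, 0.04, 0, 0, -0.96], [0, 0, 0, 0, 0, 0]],
  ],
)

```text
clock: 2.5
position: [0.6216, 0.2096, 0.3794]
ee_rot: [0.939, 0.345, 0.0, 0.002]
ft_force: [-0.3, 0.3, -1.3]
grip_width: 1.003
```

```bash
python3 -c "
from h import *
st();plan([.623,.185,.316],38,4)
s=cams.camera('side');t=cams.camera('top')
crop(s,190,40,350,230,4,'s1.png');crop(t,105,120,285,280,4,'t1.png')"
```

```text
t 2.5 p [0.6216 0.2096 0.3794] R [[0.762, 0.647, 0.001], [0.647, -0.762, -0.003], [-0.001, 0.003, -1.0]] F [-0.3  0.3 -1.3] T [-0.    0.03  0.07] g 1.003
[[-0.07,0.1,0.32,0.01,0.0,0.12],[-0.07,0.1,0.32,0.01,0.0,0.12],[-0.08,0.1,0.31,0.01,0.0,0.12],[-0.07,0.1,0.32,0.01,0.0,0.12]]
end [0.6231 0.1848 0.3159]
```

View pics/s1.png

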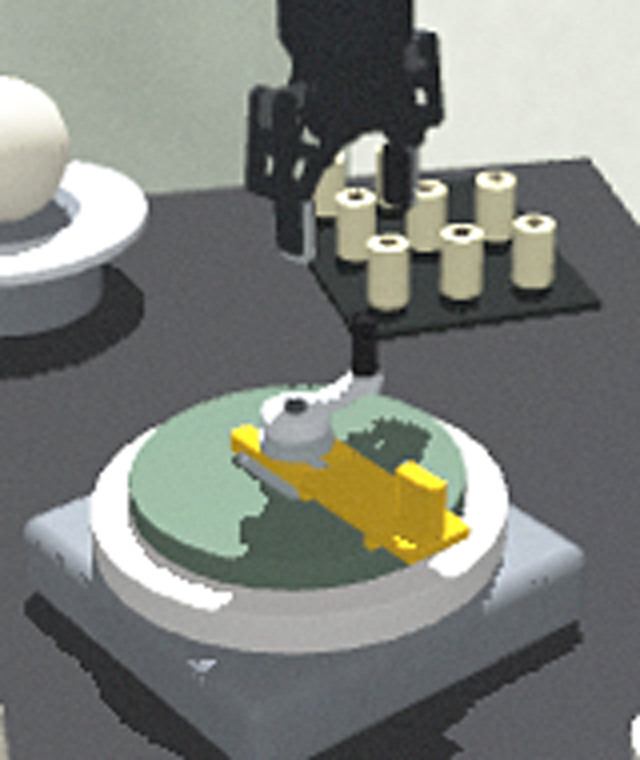

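View pics/t1.png

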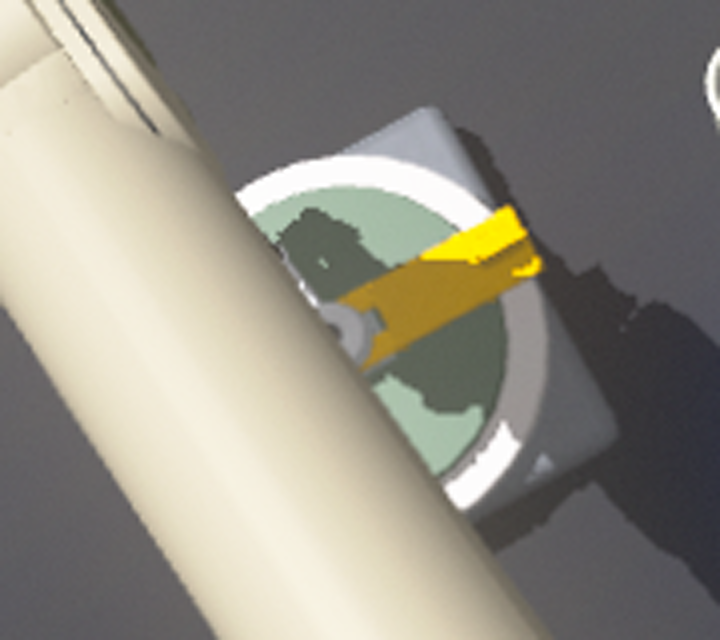

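servo_tool(
  motion=[
    [[-0.15, 0.2, 0, 0, 0, 0.25], [-0.15, 0.2, 0, 0, 0, 0.25], [0, 0, 0, 0, 0, 0], [0, 0, 0, 0, 0, 0]],
  ],
)

```text
clock: 3.0
position: [0.6233, 0.1726, 0.381]
ee_rot: [0.949, 0.314, 0.0, 0.005]
ft_force: [-0.6, 0.8, 1.0]
grip_width: 0.999
```

```bash
python3 -c "
from h import *
o=st();plan([.623,.185,.316],38,4)
s=cams.camera('side')
S=lambda u,v:(190+u/4,40+v/4)
print('handle side',onz(s,S(365,322),.1753),onz(s,S(366,373),.1383))
crop(s,230,60,330,170,6,'s2.png')
q=R.from_quat(o['ee_rot']);p=o['position']
g=[p+q.apply([x,0,.16]) for x in(-.0425,0,.0425)]
print(((proj(s,g)-[230,60])*6).round())
"
```

```text
t 3.0 p [0.6233 0.1726 0.381 ] R [[0.802, 0.597, 0.004], [0.597, -0.802, -0.01], [-0.003, 0.01, -1.0]] F [-0.6  0.8  1. ] T [-0.    0.02  0.02] g 0.999
[[0.04,-0.05,0.32,0.03,0.01,-0.07],[0.04,-0.05,0.33,0.03,0.01,-0.07],[0.03,-0.05,0.32,0.03,0.01,-0.07],[0.04,-0.06,0.33,0.03,0.01,-0.07]]
end [0.623  0.1852 0.3159]
handle side [0.62603871 0.17583555 0.1753    ] [0.62740233 0.18185645 0.1383    ]
[[224. 298.]
 [303. 261.]
 [378. 225.]]
```

View pics/s2.png

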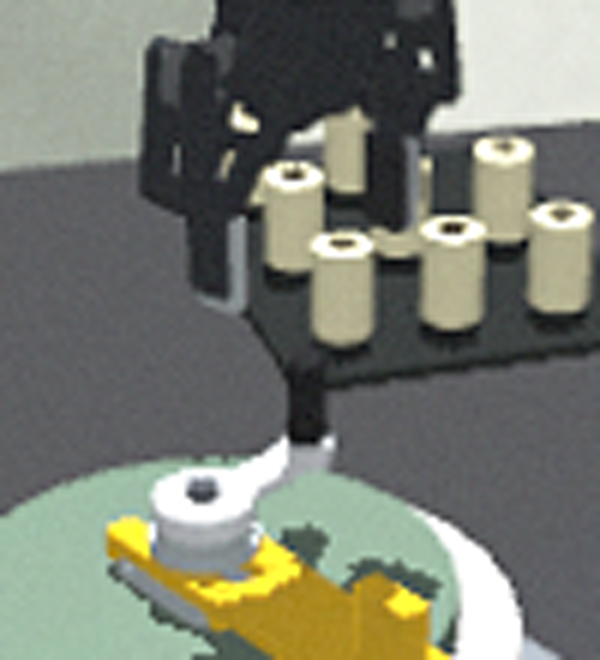

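servo_tool(
  motion=[
    [[0.08, -0.08, 0.2, 0.03, 0.01, -0.1], [0.05, -0.06, 0.2, 0.03, 0.01, -0.1], [0.02, -0.04, 0.15, 0.03, 0, 0], [0, 0, 0, 0, 0, 0], [0, 0, 0, 0, 0, 0]],
  ],
  jaw=110,
)

```text
clock: 3.55
position: [0.6235, 0.1859, 0.3501]
ee_rot: [0.946, 0.324, -0.001, 0.001]
ft_force: [0.2, -0.5, 0.8]
grip_width: 0.57
```

```bash
python3 -c "
from h import *
o=st();plan([.6245,.184,.318],38,4)
"
```

```text
t 3.55 p [0.6235 0.1859 0.3501] R [[0.79, 0.613, -0.001], [0.613, -0.79, -0.002], [-0.002, 0.001, -1.0]] F [ 0.2 -0.5  0.8] T [-0.04  0.02 -0.04] g 0.57
[[-0.0,0.01,0.16,0.0,0.01,-0.01],[-0.0,0.01,0.16,0.0,0.01,-0.01],[-0.0,0.01,0.16,0.0,0.01,-0.01],[-0.01,0.01,0.16,0.0,0.01,-0.01]]
end [0.6243 0.184  0.3181]
```

servo_tool(
  motion=[
    [[0, 0.02, 0.16, 0, 0, 0], [0, 0.02, 0.16, 0, 0, 0], [0, 0.01, 0.15, 0, 0, 0], [0, 0, 0.1, 0, 0, 0], [0, 0, 0.05, 0, 0, 0], [0, 0, 0, 0, 0, 0]],
  ],
)

```text
clock: 4.15
position: [0.6252, 0.1835, 0.3161]
ee_rot: [0.946, 0.324, -0.001, 0.001]
ft_force: [1.0, -0.4, 0.3]
grip_width: 0.571
```

```bash
python3 -c "
from h import *
o=st();plan([.6245,.184,.318],38,1)
s=cams.camera('side')
crop(s,230,60,330,170,6,'s3.png')
"
```

```text
t 4.15 p [0.6252 0.1835 0.3161] R [[0.79, 0.613, -0.001], [0.613, -0.79, -0.002], [-0.002, 0.001, -1.0]] F [ 1.  -0.4  0.3] T [-0.   -0.06  0.01] g 0.571
[[-0.0,-0.02,-0.04,0.01,0.02,-0.04]]
end [0.6246 0.1843 0.3181]
```

View pics/s3.png

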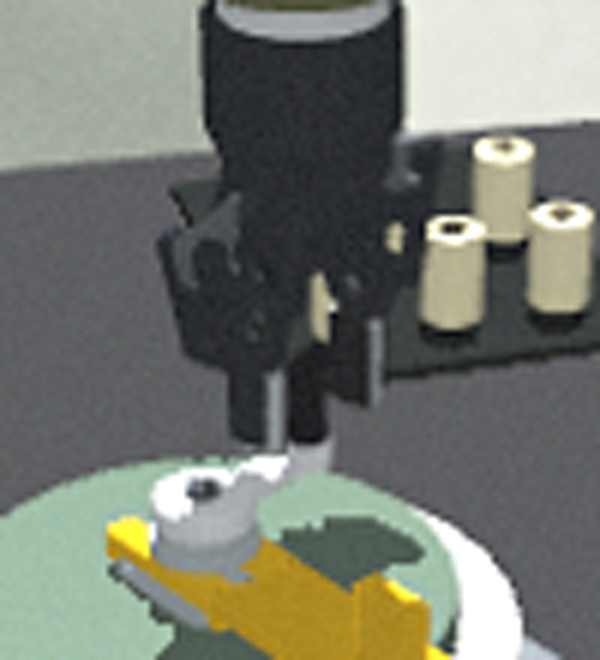

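```bash
python3 -c "
from h import *
o=st()
s=cams.camera('side')
q=R.from_quat(o['ee_rot']);p=o['position']
for z in(.155,.168,.178): print(((proj(s,[p+q.apply([x,0,z]) for x in(-.0242,0,.0242)])-[230,60])*6).round().tolist())
print('handle at .6245,.184',((proj(s,[[.6245,.184,z] for z in(.1383,.157,.1753)])-[230,60])*6).round().tolist())
"
```

```text
t 4.2 p [0.6252 0.1835 0.3164] R [[0.79, 0.613, -0.001], [0.613, -0.79, -0.002], [-0.002, 0.001, -1.0]] F [ 0.1 -0.4  0.8] T [0.04 0.01 0.04] g 0.566
[[260.0, 409.0], [302.0, 387.0], [342.0, 365.0]]
[[261.0, 439.0], [302.0, 416.0], [343.0, 394.0]]
[[261.0, 461.0], [303.0, 438.0], [343.0, 416.0]]
handle at .6245,.184 [[301.0, 438.0], [300.0, 396.0], [300.0, 354.0]]
```

servo_tool(
  motion=[
    [[-0.03, -0.01, -0.04, 0, 0, 0], [0, 0, 0, 0, 0, 0], [0, 0, 0, 0, 0, 0], [0, 0, 0, 0, 0, 0], [0, 0, 0, 0, 0, 0]],
  ],
  jaw=255,
  force=20,
)

```text
clock: 4.75
position: [0.6248, 0.1843, 0.3206]
ee_rot: [0.946, 0.324, 0.003, -0.0]
ft_force: [1.6, 0.8, -4.6]
grip_width: 0.174
```

```bash
python3 -c "
from h import *
o=st()
"
```

```text
t 4.75 p [0.6248 0.1843 0.3206] R [[0.79, 0.613, 0.006], [0.613, -0.79, 0.002], [0.006, 0.002, -1.0]] F [ 1.6  0.8 -4.6] T [ 0.21 -0.46 -0.03] g 0.174
```

servo_tool(
  motion=[
    [[0, 0.04, 0, 0, 0, 0], [0, 0.04, 0, 0, 0, 0], [0, 0.04, 0, 0, 0, 0], [0, 0.04, 0, 0, 0, 0]],
  ],
  force=40,
)

```text
clock: 5.15
position: [0.628, 0.1807, 0.3204]
ee_rot: [0.945, 0.326, 0.002, -0.002]
ft_force: [-2.2, 4.3, -1.4]
grip_width: 0.169
```

```bash
cat >> h.py <<'E'
P0=np.array([.6248,.1843,.3206]); R0=Rd(38)
def hs():
    "crank report: phi from tool displacement, tangential/radial force on tool"
    o=status.get_obs(); d=R0.inv().apply(o["position"]-P0)
    v=d[:2]+[.06,0]; phi=np.arctan2(v[1],v[0])%(2*np.pi); 
    if phi>6:phi-=2*np.pi
    f=R0.inv().apply(o["ft_force"]); e=np.array([np.cos(phi),np.sin(phi)]);t=np.array([-np.sin(phi),np.cos(phi)])
    print("t %.2f phi %.3f rad r %.1fmm dz %.1fmm (want %.1f) Ftan %.1f Frad %.1f Fz %.1f"%(o["clock"],phi,1e3*np.hypot(*v),-1e3*d[2],3*phi,f[:2]@t,f[:2]@e,-f[2]),"g %.3f"%o["grip_width"], "tilt",np.degrees((R.from_quat(o["ee_rot"]).inv()*R0).as_rotvec()).round(1))
    return phi,d
def arc(to,n,hold=1):
    phi,d=hs(); rows=[];p=d.copy();q=R.from_quat(status.get_obs()["ee_rot"])
    for i in range(n):
        a=phi+(to-phi)*(i+1)/n; T=np.array([.06*np.cos(a)-.06,.06*np.sin(a),-.003*a])
        s=(q.inv()*R0).apply(T-p); rows.append((s/.05).round(3).tolist()+[0,0,0]); p=p+(R0.inv()*q).apply(np.array(rows[-1][:3])*.05)
    print(str(rows).replace(" ",""))
E
python3 -c "
from h import *
arc(.5,8)"
```

```text
t 5.15 phi 0.080 rad r 60.5mm dz -0.2mm (want 0.2) Ftan -4.8 Frad 0.5 Fz -1.4 g 0.169 tilt [-0.2 -0.3  0.1]
[[-0.017,0.062,-0.011,0,0,0],[-0.01,0.062,-0.004,0,0,0],[-0.013,0.061,-0.003,0,0,0],[-0.017,0.061,-0.004,0,0,0],[-0.019,0.06,-0.003,0,0,0],[-0.023,0.059,-0.004,0,0,0],[-0.026,0.057,-0.003,0,0,0],[-0.029,0.056,-0.003,0,0,0]]
```

servo_tool(
  motion=[
    [[-0.02, 0.08, -0.01, 0, 0, 0], [-0.01, 0.08, -0.005, 0, 0, 0], [-0.02, 0.08, -0.005, 0, 0, 0], [-0.02, 0.08, -0.005, 0, 0, 0], [-0.03, 0.07, -0.005, 0, 0, 0], [-0.03, 0.07, -0.005, 0, 0, 0], [-0.04, 0.07, -0.005, 0, 0, 0], [-0.04, 0.07, -0.005, 0, 0, 0]],
  ],
)

```text
clock: 5.95
position: [0.6385, 0.1508, 0.3221]
ee_rot: [0.945, 0.328, 0.002, -0.004]
ft_force: [-1.5, 5.3, -4.4]
grip_width: 0.171
```

```bash
python3 -c "
from h import *
arc(1.2,10)"
```

```text
t 5.95 phi 0.606 rad r 61.1mm dz 1.5mm (want 1.8) Ftan -5.3 Frad -1.2 Fz -4.4 g 0.171 tilt [-0.4 -0.4  0.2]
[[-0.06,0.045,-0.011,0,0,0],[-0.046,0.054,-0.004,0,0,0],[-0.049,0.052,-0.005,0,0,0],[-0.052,0.049,-0.004,0,0,0],[-0.054,0.045,-0.004,0,0,0],[-0.058,0.042,-0.004,0,0,0],[-0.06,0.039,-0.004,0,0,0],[-0.061,0.035,-0.005,0,0,0],[-0.064,0.031,-0.004,0,0,0],[-0.066,0.028,-0.004,0,0,0]]
```

servo_tool(
  motion=[
    [[-0.06, 0.06, -0.01, 0, 0, 0], [-0.055, 0.06, -0.005, 0, 0, 0], [-0.06, 0.06, -0.005, 0, 0, 0], [-0.06, 0.055, -0.005, 0, 0, 0], [-0.065, 0.05, -0.005, 0, 0, 0], [-0.065, 0.05, -0.005, 0, 0, 0], [-0.07, 0.045, -0.005, 0, 0, 0], [-0.07, 0.04, -0.005, 0, 0, 0], [-0.075, 0.035, -0.005, 0, 0, 0], [-0.075, 0.03, -0.005, 0, 0, 0]],
  ],
)

```text
clock: 6.95
position: [0.6266, 0.1092, 0.3239]
ee_rot: [0.945, 0.328, 0.001, -0.005]
ft_force: [0.1, 7.2, -4.8]
grip_width: 0.173
```

```bash
python3 -c "
from h import *
arc(2.0,11)"
```

```text
t 6.95 phi 1.324 rad r 62.1mm dz 3.3mm (want 4.0) Ftan -5.8 Frad -4.3 Fz -4.8 g 0.173 tilt [-0.5 -0.3  0.3]
[[-0.082,-0.026,-0.016,0,0,0],[-0.073,0.01,-0.005,0,0,0],[-0.073,0.007,-0.004,0,0,0],[-0.074,0.002,-0.004,0,0,0],[-0.074,-0.003,-0.004,0,0,0],[-0.073,-0.007,-0.004,0,0,0],[-0.073,-0.012,-0.004,0,0,0],[-0.072,-0.016,-0.004,0,0,0],[-0.07,-0.021,-0.004,0,0,0],[-0.07,-0.024,-0.004,0,0,0],[-0.067,-0.029,-0.004,0,0,0]]
```

servo_tool(
  motion=[
    [[-0.08, 0.0, -0.015, 0, 0, 0], [-0.08, 0.0, -0.005, 0, 0, 0], [-0.08, 0.0, -0.005, 0, 0, 0], [-0.085, 0.0, -0.005, 0, 0, 0], [-0.085, -0.005, -0.005, 0, 0, 0], [-0.085, -0.01, -0.005, 0, 0, 0], [-0.085, -0.015, -0.005, 0, 0, 0], [-0.08, -0.02, -0.005, 0, 0, 0], [-0.08, -0.025, -0.005, 0, 0, 0], [-0.08, -0.03, -0.005, 0, 0, 0], [-0.075, -0.035, -0.005, 0, 0, 0]],
  ],
)

```text
clock: 8.05
position: [0.585, 0.0856, 0.3264]
ee_rot: [0.944, 0.329, 0.004, -0.007]
ft_force: [4.2, 8.0, -8.4]
grip_width: 0.171
```

```bash
python3 -c "
from h import *
arc(2.7,10)"
```

```text
t 8.05 phi 2.113 rad r 62.2mm dz 5.8mm (want 6.3) Ftan -5.1 Frad -7.5 Fz -8.4 g 0.171 tilt [-0.6 -0.6  0.4]
[[-0.036,-0.076,-0.014,0,0,0],[-0.057,-0.042,-0.004,0,0,0],[-0.054,-0.045,-0.003,0,0,0],[-0.051,-0.048,-0.004,0,0,0],[-0.048,-0.051,-0.004,0,0,0],[-0.046,-0.054,-0.003,0,0,0],[-0.042,-0.057,-0.003,0,0,0],[-0.038,-0.059,-0.004,0,0,0],[-0.035,-0.061,-0.003,0,0,0],[-0.032,-0.063,-0.003,0,0,0]]
```

servo_tool(
  motion=[
    [[-0.04, -0.08, 0, 0, 0, 0], [-0.05, -0.07, 0, 0, 0, 0], [-0.05, -0.06, 0, 0, 0, 0], [-0.055, -0.06, -0.003, 0, 0, 0], [-0.05, -0.06, -0.003, 0, 0, 0], [-0.045, -0.065, -0.003, 0, 0, 0], [-0.04, -0.065, -0.003, 0, 0, 0], [-0.04, -0.065, -0.003, 0, 0, 0]],
  ],
)

```text
clock: 8.85
position: [0.5544, 0.0905, 0.3279]
ee_rot: [0.945, 0.326, 0.007, -0.003]
ft_force: [5.8, 3.7, -8.0]
grip_width: 0.168
```

```bash
python3 -c "
from h import *
arc(3.0,6)"
```

```text
t 8.85 phi 2.620 rad r 61.4mm dz 7.3mm (want 7.9) Ftan -3.9 Frad -5.6 Fz -8.0 g 0.168 tilt [-0.1 -0.9  0.1]
[[-0.011,-0.081,-0.014,0,0,0],[-0.031,-0.069,-0.004,0,0,0],[-0.027,-0.072,-0.004,0,0,0],[-0.023,-0.072,-0.004,0,0,0],[-0.017,-0.074,-0.004,0,0,0],[-0.013,-0.075,-0.004,0,0,0]]
```

servo_tool(
  motion=[
    [[-0.015, -0.06, 0, 0, 0, 0], [-0.02, -0.055, 0, 0, 0, 0], [-0.02, -0.055, 0, 0, 0, 0], [-0.015, -0.055, -0.003, 0, 0, 0]],
  ],
)

```text
clock: 9.25
position: [0.5449, 0.0952, 0.3284]
ee_rot: [0.946, 0.325, 0.009, -0.002]
ft_force: [6.3, 2.1, -7.8]
grip_width: 0.163
```

```bash
python3 -c "
from h import *
arc(3.1,6)"
```

```text
t 9.25 phi 2.793 rad r 61.5mm dz 7.8mm (want 8.4) Ftan -4.2 Frad -5.1 Fz -7.8 g 0.163 tilt [ 0.1 -1.  -0.1]
[[0.008,-0.068,-0.014,0,0,0],[-0.016,-0.06,-0.004,0,0,0],[-0.014,-0.059,-0.003,0,0,0],[-0.01,-0.061,-0.004,0,0,0],[-0.007,-0.061,-0.003,0,0,0],[-0.005,-0.061,-0.003,0,0,0]]
```

servo_tool(
  motion=[
    [[0.01, -0.05, 0, 0, -0.05, 0], [0, -0.05, 0, 0, -0.05, 0], [-0.005, -0.05, -0.003, 0, -0.05, 0], [-0.005, -0.05, -0.003, 0, 0, 0]],
  ],
)

```text
clock: 9.65
position: [0.5396, 0.1013, 0.3291]
ee_rot: [0.946, 0.323, 0.005, 0.002]
ft_force: [6.3, 1.5, -8.6]
grip_width: 0.17
```

```bash
python3 -c "
from h import *
arc(3.2,6)"
```

```text
t 9.65 phi 2.923 rad r 59.6mm dz 8.5mm (want 8.8) Ftan -3.9 Frad -5.2 Fz -8.6 g 0.170 tilt [ 0.4 -0.4 -0.3]
[[-0.019,-0.053,-0.009,0,0,0],[-0.008,-0.054,-0.003,0,0,0],[-0.006,-0.055,-0.003,0,0,0],[-0.004,-0.056,-0.004,0,0,0],[-0.0,-0.055,-0.003,0,0,0],[0.001,-0.055,-0.003,0,0,0]]
```

servo_tool(
  motion=[
    [[0, -0.04, -0.003, 0, 0, 0], [0, -0.04, -0.003, 0, 0, 0], [0, -0.04, -0.003, 0, 0, 0], [0, -0.04, -0.003, 0, 0, 0], [0, -0.04, -0.003, 0, 0, 0], [0, -0.04, -0.003, 0, 0, 0]],
  ],
)

```text
clock: 10.25
position: [0.5335, 0.1064, 0.3293]
ee_rot: [0.947, 0.32, 0.007, 0.005]
ft_force: [7.6, 2.1, -9.6]
grip_width: 0.169
```

```bash
python3 -c "
from h import *
arc(3.4,6)"
```

```text
t 10.25 phi 3.056 rad r 60.1mm dz 8.7mm (want 9.2) Ftan -3.7 Frad -7.0 Fz -9.6 g 0.169 tilt [ 0.8 -0.6 -0.6]
[[-0.003,-0.069,-0.013,0,0,0],[-0.0,-0.069,-0.004,0,0,0],[0.003,-0.068,-0.005,0,0,0],[0.007,-0.069,-0.004,0,0,0],[0.011,-0.068,-0.004,0,0,0],[0.015,-0.067,-0.005,0,0,0]]
```

servo_tool(
  motion=[
    [[0.01, -0.045, -0.003, 0.03, -0.02, -0.02], [0.01, -0.045, -0.003, 0.03, -0.02, -0.02], [0.01, -0.045, -0.003, 0.03, -0.02, -0.02], [0.01, -0.045, -0.003, 0.03, -0.02, -0.02], [0.015, -0.045, -0.003, 0.03, -0.02, -0.02], [0.015, -0.045, -0.003, 0.03, -0.02, -0.02]],
  ],
)

```text
clock: 10.85
position: [0.5299, 0.1132, 0.3299]
ee_rot: [0.947, 0.322, 0.001, 0.003]
ft_force: [6.8, -0.1, -8.9]
grip_width: 0.169
```

```bash
python3 -c "
from h import *
arc(3.4,6)"
```

```text
t 10.85 phi 3.183 rad r 58.6mm dz 9.3mm (want 9.5) Ftan -4.1 Frad -5.5 Fz -8.9 g 0.169 tilt [ 0.4 -0.  -0.5]
[[-0.026,-0.044,-0.007,0,0,0],[0.004,-0.043,-0.002,0,0,0],[0.005,-0.043,-0.002,0,0,0],[0.007,-0.043,-0.003,0,0,0],[0.009,-0.043,-0.002,0,0,0],[0.01,-0.042,-0.003,0,0,0]]
```

servo_tool(
  motion=[
    [[0.01, -0.045, -0.003, 0.02, 0, -0.02], [0.012, -0.045, -0.003, 0.02, 0, -0.02], [0.014, -0.045, -0.003, 0.02, 0, -0.02], [0.016, -0.045, -0.003, 0, 0, -0.02], [0.018, -0.045, -0.003, 0, 0, -0.02], [0.02, -0.045, -0.003, 0, 0, -0.02]],
  ],
)

```text
clock: 11.45
position: [0.5269, 0.1186, 0.3302]
ee_rot: [0.947, 0.322, 0.001, 0.006]
ft_force: [4.6, -3.2, -5.5]
grip_width: 0.17
```

```bash
python3 -c "
from h import *
arc(3.6,6)"
```

```text
t 11.45 phi 3.287 rad r 58.2mm dz 9.6mm (want 9.9) Ftan -5.1 Frad -2.4 Fz -5.5 g 0.170 tilt [ 0.7  0.1 -0.4]
[[-0.026,-0.067,-0.01,0,0,0],[0.014,-0.061,-0.004,0,0,0],[0.016,-0.06,-0.004,0,0,0],[0.02,-0.059,-0.003,0,0,0],[0.023,-0.058,-0.004,0,0,0],[0.026,-0.057,-0.004,0,0,0]]
```

servo_tool(
  motion=[
    [[0.005, -0.055, -0.003, 0.02, 0, -0.02], [0.01, -0.055, -0.003, 0.02, 0, -0.02], [0.015, -0.055, -0.003, 0.02, 0, -0.02], [0.02, -0.055, -0.003, 0.02, 0, -0.02], [0.02, -0.05, -0.003, 0, 0, 0], [0.02, -0.05, -0.003, 0, 0, 0]],
  ],
)

```text
clock: 12.05
position: [0.5231, 0.1256, 0.3304]
ee_rot: [0.947, 0.32, 0.001, 0.008]
ft_force: [6.0, -3.0, -7.0]
grip_width: 0.169
```

```bash
python3 -c "
from h import *
arc(3.7,6)"
```

```text
t 12.05 phi 3.424 rad r 58.6mm dz 9.8mm (want 10.3) Ftan -5.0 Frad -4.5 Fz -7.0 g 0.169 tilt [ 0.9  0.2 -0.7]
[[-0.012,-0.06,-0.012,0,0,0],[0.019,-0.052,-0.004,0,0,0],[0.02,-0.051,-0.004,0,0,0],[0.023,-0.05,-0.003,0,0,0],[0.026,-0.049,-0.004,0,0,0],[0.027,-0.048,-0.004,0,0,0]]
```

servo_tool(
  motion=[
    [[0.015, -0.055, -0.003, 0.05, 0, -0.03], [0.02, -0.055, -0.003, 0.05, 0.01, -0.03], [0.025, -0.05, -0.003, 0.05, 0.01, -0.03], [0.025, -0.05, -0.003, 0.04, 0, -0.03], [0.03, -0.05, -0.003, 0.04, 0, -0.03], [0.03, -0.045, -0.003, 0.04, 0, -0.03]],
  ],
)

```text
clock: 12.65
position: [0.5218, 0.1323, 0.3308]
ee_rot: [0.947, 0.322, -0.002, 0.003]
ft_force: [3.6, -3.5, -4.8]
grip_width: 0.166
```

```bash
python3 -c "
from h import *
arc(3.8,6)"
```

```text
t 12.65 phi 3.541 rad r 57.7mm dz 10.2mm (want 10.6) Ftan -4.3 Frad -2.5 Fz -4.8 g 0.166 tilt [ 0.3  0.4 -0.5]
[[-0.022,-0.065,-0.011,0,0,0],[0.023,-0.046,-0.003,0,0,0],[0.025,-0.046,-0.002,0,0,0],[0.026,-0.044,-0.003,0,0,0],[0.029,-0.043,-0.003,0,0,0],[0.03,-0.042,-0.003,0,0,0]]
```

servo_tool(
  motion=[
    [[0.02, -0.055, -0.003, 0.03, 0.02, -0.03], [0.02, -0.055, -0.003, 0.03, 0.02, -0.03], [0.025, -0.05, -0.003, 0.03, 0.02, -0.03], [0.03, -0.05, -0.003, 0.03, 0.02, -0.03], [0.03, -0.05, -0.003, 0.02, 0, 0], [0.035, -0.045, -0.003, 0.02, 0, 0]],
  ],
)

```text
clock: 13.25
position: [0.5207, 0.1385, 0.3311]
ee_rot: [0.947, 0.32, -0.003, 0.003]
ft_force: [1.4, -4.6, -3.8]
grip_width: 0.169
```

```bash
python3 -c "
from h import *
arc(3.9,6)"
```

```text
t 13.25 phi 3.650 rad r 57.6mm dz 10.5mm (want 11.0) Ftan -4.8 Frad -0.6 Fz -3.8 g 0.169 tilt [ 0.2  0.5 -0.6]
[[-0.018,-0.067,-0.011,0,0,0],[0.026,-0.042,-0.003,0,0,0],[0.028,-0.041,-0.003,0,0,0],[0.03,-0.04,-0.003,0,0,0],[0.032,-0.039,-0.003,0,0,0],[0.033,-0.037,-0.003,0,0,0]]
```

servo_tool(
  motion=[
    [[0.02, -0.055, -0.003, 0.03, 0.03, -0.03], [0.025, -0.05, -0.003, 0.03, 0.03, -0.03], [0.03, -0.05, -0.003, 0.03, 0.03, -0.03], [0.035, -0.045, -0.003, 0.02, 0.03, -0.03], [0.035, -0.045, -0.003, 0.02, 0.03, -0.03], [0.04, -0.045, -0.003, 0.02, 0, 0], [0.04, -0.04, -0.003, 0.02, 0, 0], [0.045, -0.04, -0.003, 0, 0, 0]],
  ],
)

```text
clock: 14.05
position: [0.5202, 0.1516, 0.3313]
ee_rot: [0.947, 0.321, -0.005, 0.002]
ft_force: [-4.5, -9.8, 1.3]
grip_width: 0.171
```

```bash
python3 -c "
from h import *
arc(4,6)"
```

```text
t 14.05 phi 3.878 rad r 57.5mm dz 10.7mm (want 11.6) Ftan -10.1 Frad 3.8 Fz 1.3 g 0.171 tilt [ 0.   0.6 -0.6]
[[-0.022,-0.052,-0.02,0,0,0],[0.017,-0.017,-0.002,0,0,0],[0.017,-0.018,-0.001,0,0,0],[0.018,-0.017,-0.001,0,0,0],[0.017,-0.016,-0.002,0,0,0],[0.018,-0.016,-0.001,0,0,0]]
```

servo_tool(
  motion=[
    [[0.0, -0.025, 0, 0, 0, 0], [0.005, -0.025, 0, 0, 0, 0]],
  ],
)

```text
clock: 14.25
position: [0.5197, 0.1517, 0.3314]
ee_rot: [0.948, 0.32, -0.004, 0.004]
ft_force: [3.1, -5.4, -4.6]
grip_width: 0.169
```

```bash
python3 -c "
from h import *
arc(4,6)"
```

```text
t 14.25 phi 3.879 rad r 57.9mm dz 10.8mm (want 11.6) Ftan -5.2 Frad -3.5 Fz -4.6 g 0.169 tilt [ 0.2  0.6 -0.7]
[[-0.015,-0.045,-0.017,0,0,0],[0.017,-0.018,-0.002,0,0,0],[0.017,-0.017,-0.001,0,0,0],[0.017,-0.017,-0.001,0,0,0],[0.017,-0.016,-0.002,0,0,0],[0.018,-0.017,-0.001,0,0,0]]
```

servo_tool(
  motion=[
    [[0.027, -0.03, 0, 0, 0, 0], [0.027, -0.03, 0, 0, 0, 0]],
  ],
)

```text
clock: 14.45
position: [0.5202, 0.1531, 0.3312]
ee_rot: [0.948, 0.318, -0.006, 0.006]
ft_force: [-3.2, -9.5, 1.9]
grip_width: 0.171
```

```bash
python3 -c "
from h import *
arc(4,6)"
```

```text
t 14.45 phi 3.904 rad r 57.6mm dz 10.6mm (want 11.7) Ftan -9.7 Frad 2.2 Fz 1.9 g 0.171 tilt [ 0.4  0.9 -0.9]
[[-0.022,-0.046,-0.022,0,0,0],[0.014,-0.014,-0.002,0,0,0],[0.013,-0.013,-0.001,0,0,0],[0.014,-0.014,-0.001,0,0,0],[0.014,-0.013,-0.001,0,0,0],[0.014,-0.013,-0.002,0,0,0]]
```

servo_tool(
  motion=[
    [[0.02, -0.03, 0, 0, 0, 0], [0.02, -0.03, 0, 0, 0, 0], [0.02, -0.03, 0, 0, 0, 0]],
  ],
)

```text
clock: 14.75
position: [0.5204, 0.1543, 0.3313]
ee_rot: [0.949, 0.316, -0.008, 0.01]
ft_force: [-1.2, -8.6, -0.1]
grip_width: 0.168
```

```bash
python3 -c "
from h import *
arc(4,6)
s=cams.camera('side')
crop(s,200,60,330,190,5,'s4.png')
t=cams.camera('top');crop(t,105,120,285,280,4,'t4.png')"
```

```text
t 14.75 phi 3.926 rad r 57.6mm dz 10.7mm (want 11.8) Ftan -8.7 Frad 0.1 Fz -0.1 g 0.168 tilt [ 0.7  1.2 -1.2]
[[-0.025,-0.044,-0.022,0,0,0],[0.01,-0.01,-0.001,0,0,0],[0.011,-0.011,-0.001,0,0,0],[0.011,-0.01,-0.001,0,0,0],[0.011,-0.01,-0.001,0,0,0],[0.01,-0.01,-0.001,0,0,0]]
```

View pics/s4.png

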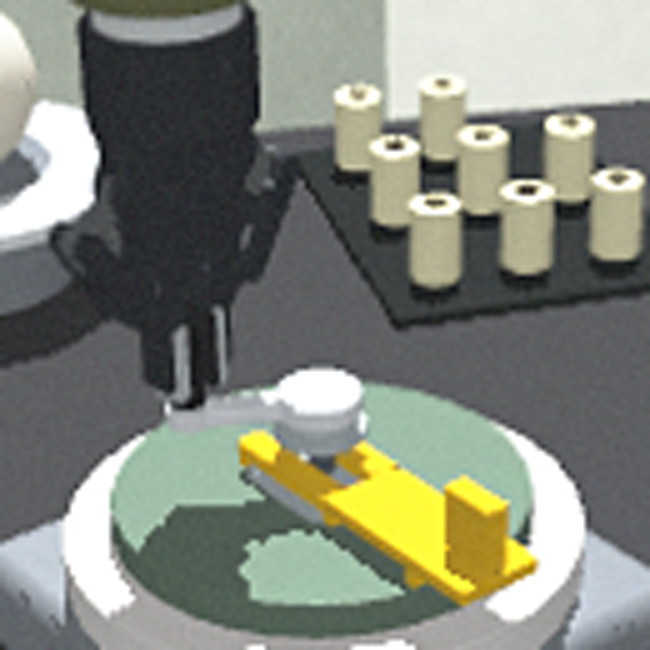

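servo_tool(
  motion=[
    [[-0.02, 0.03, 0, 0, 0, 0], [0, 0, 0, 0, 0, 0]],
  ],
)

```text
clock: 15.05
position: [0.5204, 0.1528, 0.3317]
ee_rot: [0.949, 0.316, -0.008, 0.009]
ft_force: [1.5, -2.3, -4.8]
grip_width: 0.169
```

servo_tool(
  motion=[
    [[0, 0, 0, 0, 0, 0], [0, 0, 0, 0, 0, 0], [0, 0, 0, 0, 0, 0]],
  ],
  jaw=140,
)

```text
clock: 15.35
position: [0.5201, 0.1542, 0.3326]
ee_rot: [0.949, 0.316, -0.007, 0.009]
ft_force: [-0.6, -0.3, 0.5]
grip_width: 0.45
```

```bash
python3 -c "
from h import *
arc(4,1);st();plan([.5204,.153,.42],28,4)"
```

```text
t 15.35 phi 3.924 rad r 57.8mm dz 12.0mm (want 11.8) Ftan -0.4 Frad 0.6 Fz 0.5 g 0.450 tilt [ 0.7  1.1 -1.1]
[[0.034,-0.093,-0.001,0,0,0]]
t 15.35 p [0.5201 0.1542 0.3326] R [[0.8, 0.601, -0.008], [0.6, -0.8, -0.021], [-0.019, 0.012, -1.0]] F [-0.6 -0.3  0.5] T [ 0.06 -0.06  0.04] g 0.45
[[-0.01,0.01,-0.44,0.04,0.05,0.45],[-0.01,0.01,-0.44,0.04,0.05,0.45],[-0.01,0.01,-0.43,0.04,0.05,0.45],[0.0,0.01,-0.44,0.04,0.05,0.45]]
end [0.5204 0.1528 0.4201]
```

servo_tool(
  motion=[
    [[0, 0, -0.3, 0, 0, 0], [0, 0, -0.5, 0, 0, 0], [0, 0, -0.5, 0.08, 0.1, 0.3], [0, 0, -0.4, 0.1, 0.12, 0.4], [0, 0, 0, 0, 0, 0.4], [0, 0, 0, 0, 0, 0]],
  ],
  jaw=110,
)

```text
clock: 15.95
position: [0.52, 0.1579, 0.4273]
ee_rot: [0.963, 0.271, 0.002, -0.003]
ft_force: [-0.1, 1.1, -0.7]
grip_width: 0.565
```

```bash
python3 -c "
from h import *
st();plan([.6296,.049,.37],28,6)
t=cams.camera('top');crop(t,105,120,285,280,4,'t5.png')"
```

```text
t 15.95 p [0.52   0.1579 0.4273] R [[0.853, 0.521, 0.003], [0.521, -0.853, 0.006], [0.005, -0.004, -1.0]] F [-0.1  1.1 -0.7] T [-0.04 -0.03  0.02] g 0.565
[[0.12,0.5,0.19,-0.01,-0.01,0.11],[0.13,0.5,0.19,-0.01,-0.01,0.11],[0.13,0.5,0.19,-0.01,-0.01,0.11],[0.14,0.5,0.19,-0.01,-0.01,0.11],[0.14,0.49,0.19,-0.01,-0.01,0.11],[0.14,0.5,0.19,-0.01,-0.01,0.11]]
end [0.6296 0.0487 0.3702]
```

View pics/t5.png

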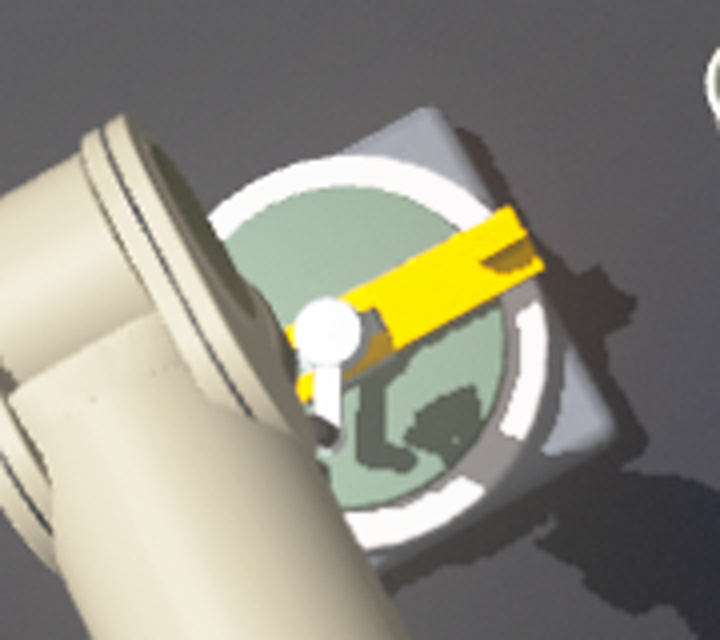

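servo_tool(
  motion=[
    [[0.12, 0.5, 0.19, 0, 0, 0.11], [0.13, 0.5, 0.19, 0, 0, 0.11], [0.13, 0.5, 0.19, 0, 0, 0.11], [0.14, 0.48, 0.19, 0, 0, 0.11], [0.14, 0.35, 0.15, 0, 0, 0.11], [0.1, 0.2, 0.1, 0, 0, 0.11], [0, 0, 0, 0, 0, 0], [0, 0, 0, 0, 0, 0]],
  ],
)

```text
clock: 16.8
position: [0.6197, 0.068, 0.3763]
ee_rot: [0.969, 0.249, 0.002, -0.003]
ft_force: [0.0, 0.7, 0.4]
grip_width: 0.568
```

```bash
python3 -c "
from h import *
o=st();plan([.6296,.049,.34],28,4)
s=cams.camera('side');crop(s,230,70,350,200,5,'s6.png')
q=Rd(28)
print(((proj(s,[[.6296,.049,z] for z in (.116,.148)])-[230,70])*5).round())
c=[np.array([.6296,.049,z])+q.apply([x,y,0]) for z in(.148,) for x,y in((-.006,-.015),(-.006,.015),(.006,.015),(.006,-.015))]
print(((proj(s,c)-[230,70])*5).round())"
```

```text
t 16.8 p [0.6197 0.068  0.3763] R [[0.876, 0.481, 0.002], [0.481, -0.876, 0.007], [0.005, -0.005, -1.0]] F [0.  0.7 0.4] T [-0.03 -0.01 -0.03] g 0.568
[[-0.0,0.11,0.18,-0.01,-0.01,0.04],[-0.0,0.11,0.18,-0.01,-0.01,0.04],[-0.0,0.11,0.18,-0.01,-0.01,0.04],[-0.01,0.1,0.19,-0.01,-0.01,0.04]]
end [0.6295 0.049  0.3398]
[[320. 506.]
 [320. 443.]]
[[287. 434.]
 [332. 462.]
 [354. 453.]
 [309. 424.]]
```

View pics/s6.png

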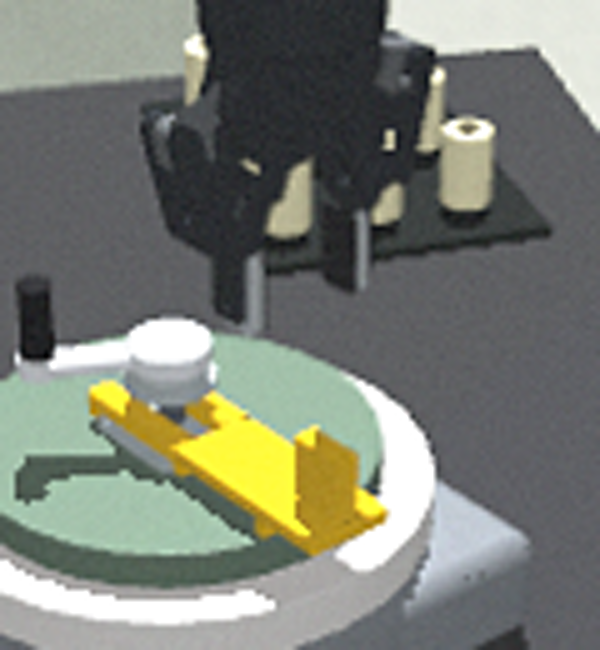

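servo_tool(
  motion=[
    [[0, 0.12, 0.15, 0, 0, 0.04], [0, 0.12, 0.15, 0, 0, 0.04], [0, 0.1, 0.15, 0, 0, 0.04], [0, 0.05, 0.1, 0, 0, 0.04], [0, 0.02, 0.05, 0, 0, 0], [0, 0, 0, 0, 0, 0], [0, 0, 0, 0, 0, 0]],
  ],
)

```text
clock: 17.55
position: [0.629, 0.0507, 0.3448]
ee_rot: [0.97, 0.243, 0.002, -0.003]
ft_force: [0.6, -0.7, -0.0]
grip_width: 0.568
```

```bash
python3 -c "
from h import *
o=st();plan([.6296,.049,.294],28,6)
s=cams.camera('side');crop(s,230,70,350,200,5,'s7.png')
"
```

```text
t 17.55 p [0.629  0.0507 0.3448] R [[0.882, 0.471, 0.003], [0.471, -0.882, 0.007], [0.006, -0.004, -1.0]] F [ 0.6 -0.7 -0. ] T [ 0.05 -0.    0.03] g 0.568
[[-0.0,0.01,0.17,-0.01,-0.01,0.0],[-0.0,0.01,0.17,-0.01,-0.01,0.0],[-0.0,0.0,0.17,-0.01,-0.01,0.0],[-0.0,0.01,0.17,-0.01,-0.01,0.0],[-0.0,0.0,0.17,-0.01,-0.01,0.0],[-0.01,0.01,0.17,-0.01,-0.01,0.0]]
end [0.6296 0.0488 0.2938]
```

View pics/s7.png

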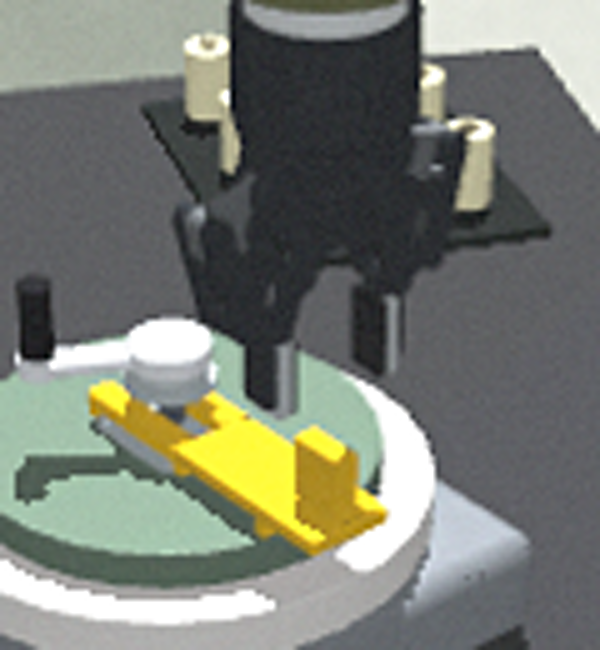

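servo_tool(
  motion=[
    [[0, 0.01, 0.17, -0.02, -0.02, 0], [0, 0.01, 0.17, -0.02, -0.02, 0], [0, 0.01, 0.17, -0.02, -0.02, 0], [0, 0.01, 0.15, 0, 0, 0], [0, 0, 0.1, 0, 0, 0], [0, 0, 0.07, 0, 0, 0], [0, 0, 0.03, 0, 0, 0], [0, 0, 0, 0, 0, 0]],
  ],
)

```text
clock: 18.4
position: [0.6298, 0.0493, 0.2976]
ee_rot: [0.97, 0.243, 0.0, 0.001]
ft_force: [-0.5, -0.1, -0.3]
grip_width: 0.566
```

```bash
python3 -c "
from h import *
o=st();plan([.6296,.049,.294],28,3)
s=cams.camera('side');crop(s,230,70,350,200,5,'s8.png')
"
```

```text
t 18.4 p [0.6298 0.0493 0.2976] R [[0.882, 0.472, 0.0], [0.472, -0.882, -0.001], [-0.0, 0.001, -1.0]] F [-0.5 -0.1 -0.3] T [-0.    0.01 -0.03] g 0.566
[[-0.0,0.0,0.02,0.0,0.0,0.01],[-0.0,0.0,0.03,0.0,0.0,0.01],[-0.01,0.0,0.02,0.0,0.0,0.01]]
end [0.6294 0.0491 0.2941]
```

View pics/s8.png

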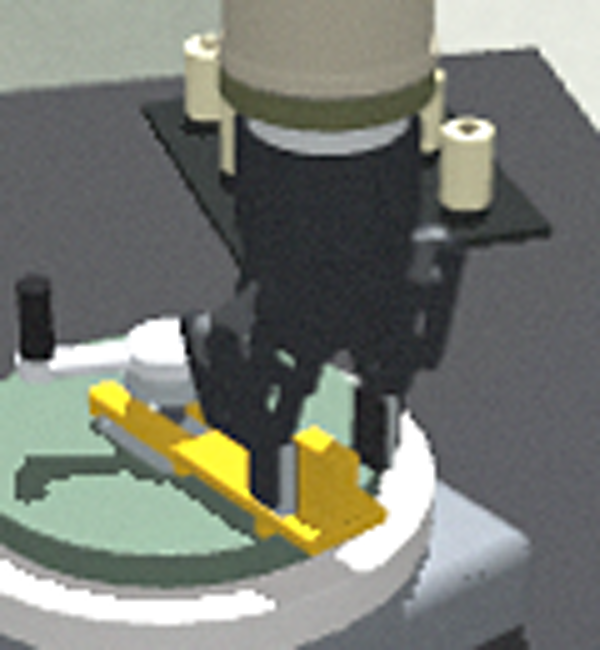

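servo_tool(
  motion=[
    [[-0.03, 0, 0.04, 0, 0, 0], [0, 0, 0, 0, 0, 0], [0, 0, 0, 0, 0, 0], [0, 0, 0, 0, 0, 0], [0, 0, 0, 0, 0, 0], [0, 0, 0, 0, 0, 0]],
  ],
  jaw=255,
  force=20,
)

```text
clock: 19.05
position: [0.6286, 0.0487, 0.2965]
ee_rot: [0.97, 0.243, 0.001, 0.001]
ft_force: [-0.4, -0.2, -0.5]
grip_width: 0.134
```

servo_tool(
  motion=[
    [[0, 0, 0, 0, 0, 0], [0, 0, 0, 0, 0, 0]],
  ],
  force=60,
)

```text
clock: 19.25
position: [0.6287, 0.0486, 0.2966]
ee_rot: [0.97, 0.243, 0.001, 0.001]
ft_force: [-0.4, 1.0, 0.1]
grip_width: 0.125
```

```bash
python3 -c "
from h import *
o=st()
s=cams.camera('side');crop(s,230,70,350,200,5,'s9.png')
"
```

```text
t 19.25 p [0.6287 0.0486 0.2966] R [[0.882, 0.472, 0.002], [0.472, -0.882, -0.001], [0.002, 0.002, -1.0]] F [-0.4  1.   0.1] T [ 0.01 -0.03  0.01] g 0.125
```

View pics/s9.png

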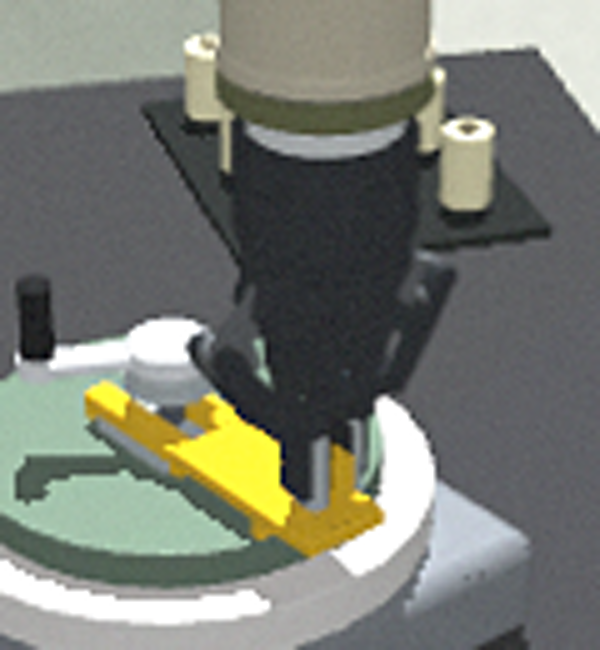

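servo_tool(
  motion=[
    [[0, 0, -0.03, 0, 0, 0], [0, 0, -0.03, 0, 0, 0], [0, 0, -0.03, 0, 0, 0], [0, 0, -0.03, 0, 0, 0]],
  ],
  force=80,
)

```text
clock: 19.7
position: [0.6286, 0.0486, 0.3026]
ee_rot: [0.97, 0.243, 0.001, 0.001]
ft_force: [0.8, -0.7, -2.0]
grip_width: 0.122
```

```bash
python3 -c "
from h import *
o=st()"
```

```text
t 19.7 p [0.6286 0.0486 0.3026] R [[0.882, 0.472, 0.002], [0.472, -0.882, -0.001], [0.001, 0.002, -1.0]] F [ 0.8 -0.7 -2. ] T [ 0.   -0.22 -0.04] g 0.122
```

servo_tool(
  motion=[
    [[0, 0, -0.03, 0, 0, 0], [0, 0, -0.01, 0, 0, 0], [0, 0, 0, 0, 0, 0]],
  ],
)

```text
clock: 20.0
position: [0.6286, 0.0487, 0.305]
ee_rot: [0.97, 0.243, 0.001, 0.001]
ft_force: [1.1, 0.1, -1.4]
grip_width: 0.124
```

```bash
python3 -c "
from h import *
o=st()
s=cams.camera('side');crop(s,235,120,315,190,9,'s10.png')
"
```

```text
t 20.0 p [0.6286 0.0487 0.305 ] R [[0.882, 0.472, 0.002], [0.472, -0.882, -0.001], [0.001, 0.002, -1.0]] F [ 1.1  0.1 -1.4] T [-0.02 -0.17 -0.03] g 0.124
```

View pics/s10.png

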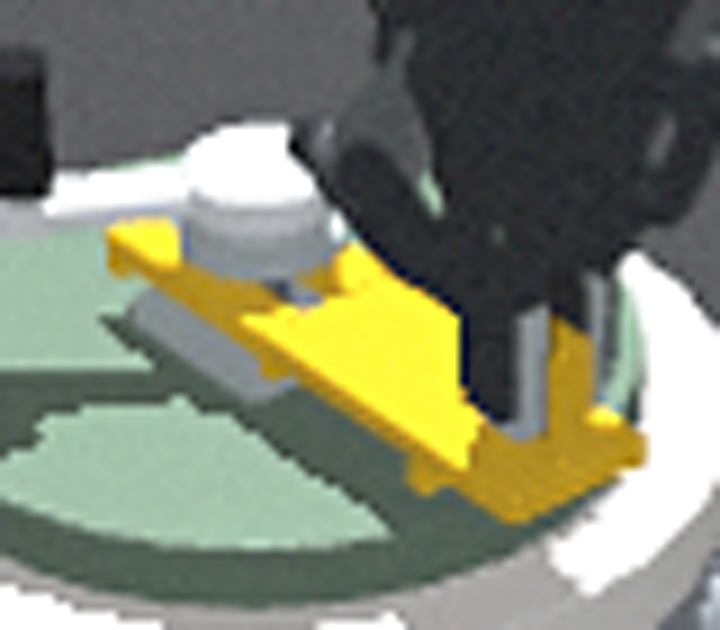

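servo_tool(
  motion=[
    [[0, 0.06, 0, 0, 0, 0], [0, 0.08, 0, 0, 0, 0], [0, 0.08, 0, 0, 0, 0], [0, 0.08, 0, 0, 0, 0], [0, 0.08, 0, 0, 0, 0]],
  ],
)

```text
clock: 20.55
position: [0.6382, 0.0309, 0.3049]
ee_rot: [0.97, 0.243, 0.001, 0.001]
ft_force: [0.1, 1.4, -1.7]
grip_width: 0.126
```

```bash
python3 -c "
from h import *
o=st()"
```

```text
t 20.55 p [0.6382 0.0309 0.3049] R [[0.881, 0.472, 0.002], [0.472, -0.881, -0.001], [0.001, 0.001, -1.0]] F [ 0.1  1.4 -1.7] T [ 0.07 -0.11 -0.02] g 0.126
```

servo_tool(
  motion=[
    [[0, 0.1, 0, 0, 0, 0], [0, 0.12, 0, 0, 0, 0], [0, 0.12, 0, 0, 0, 0], [0, 0.12, 0, 0, 0, 0], [0, 0.12, 0, 0, 0, 0], [0, 0.12, 0, 0, 0, 0], [0, 0.12, 0, 0, 0, 0], [0, 0.12, 0, 0, 0, 0], [0, 0.12, 0, 0, 0, 0], [0, 0.12, 0, 0, 0, 0]],
  ],
)

```text
clock: 21.55
position: [0.6685, -0.0267, 0.3046]
ee_rot: [0.97, 0.243, 0.0, 0.001]
ft_force: [0.8, 0.4, -2.2]
grip_width: 0.12
```

```bash
python3 -c "
from h import *
o=st()
s=cams.camera('side');crop(s,220,100,350,210,6,'s11.png')
"
```

```text
t 21.55 p [ 0.6685 -0.0267  0.3046] R [[0.882, 0.471, 0.001], [0.471, -0.882, -0.001], [0.0, 0.002, -1.0]] F [ 0.8  0.4 -2.2] T [-0.07 -0.04  0.04] g 0.12
```

View pics/s11.png

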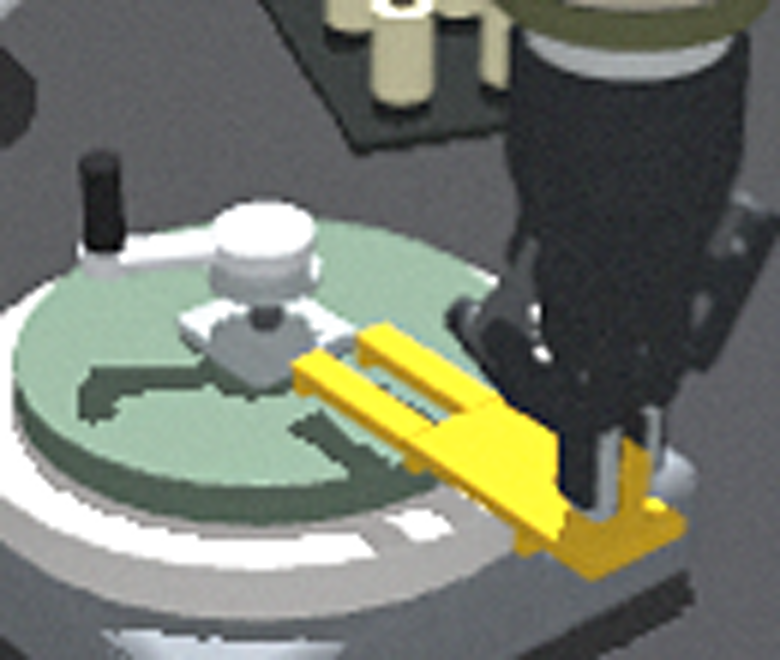

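servo_tool(
  motion=[
    [[0, 0, -0.2, 0, 0, 0], [0, 0, -0.3, 0, 0, 0], [0, 0, -0.3, 0, 0, 0], [0, 0, -0.2, 0, 0, 0]],
  ],
)

```text
clock: 22.0
position: [0.6685, -0.0276, 0.358]
ee_rot: [0.97, 0.243, -0.0, 0.001]
ft_force: [0.2, 0.3, -1.7]
grip_width: 0.12
```

```bash
python3 -c "
from h import *
o=st();plan([.59,-.231,.34],92,16)
print(o['joint_pos'].round(2))"
```

```text
t 22.0 p [ 0.6685 -0.0276  0.358 ] R [[0.882, 0.471, -0.0], [0.471, -0.882, -0.001], [-0.001, 0.001, -1.0]] F [ 0.2  0.3 -1.7] T [-0.04 -0.06 -0.02] g 0.12
[[-0.21,0.18,0.02,0.0,0.0,-0.8],[-0.22,0.16,0.02,0.0,0.0,-0.8],[-0.23,0.15,0.02,0.0,0.0,-0.8],[-0.24,0.13,0.02,0.0,0.0,-0.8],[-0.25,0.11,0.02,0.0,0.0,-0.8],[-0.25,0.1,0.02,0.0,0.0,-0.8],[-0.26,0.08,0.02,0.0,0.0,-0.8],[-0.27,0.06,0.03,0.0,0.0,-0.8],[-0.27,0.04,0.02,0.0,0.0,-0.8],[-0.27,0.02,0.03,0.0,0.0,-0.8],[-0.27,0.01,0.02,0.0,0.0,-0.8],[-0.27,-0.01,0.03,0.0,0.0,-0.8],[-0.27,-0.03,0.02,0.0,0.0,-0.8],[-0.27,-0.05,0.03,0.0,0.0,-0.8],[-0.26,-0.08,0.02,0.0,0.0,-0.8],[-0.26,-0.09,0.03,0.0,0.0,-0.8]]
end [ 0.59   -0.2312  0.3398]
[ 0.44  0.54 -0.68  1.36  0.34  1.35  0.25]
```

servo_tool(
  motion=[
    [[-0.21, 0.18, 0, 0, 0, -0.8], [-0.22, 0.16, 0, 0, 0, -0.8], [-0.23, 0.15, 0, 0, 0, -0.8], [-0.24, 0.13, 0, 0, 0, -0.8], [-0.25, 0.11, 0, 0, 0, -0.8], [-0.25, 0.1, 0, 0, 0, -0.8], [-0.26, 0.08, 0, 0, 0, -0.8], [-0.27, 0.06, 0, 0, 0, -0.8]],
  ],
)

```text
clock: 22.8
position: [0.6297, -0.127, 0.3709]
ee_rot: [0.858, 0.513, 0.005, 0.004]
ft_force: [-0.1, -0.3, -1.7]
grip_width: 0.124
```

```bash
python3 -c "
from h import *
o=st();plan([.59,-.231,.34],92,8)
print(o['joint_pos'].round(2))"
```

```text
t 22.8 p [ 0.6297 -0.127   0.3709] R [[0.473, 0.881, 0.013], [0.881, -0.473, -0.002], [0.004, 0.012, -1.0]] F [-0.1 -0.3 -1.7] T [-0.09 -0.04 -0.02] g 0.124
[[-0.28,0.03,0.08,0.02,-0.0,-0.76],[-0.28,0.02,0.08,0.02,-0.0,-0.76],[-0.28,-0.0,0.08,0.02,-0.0,-0.76],[-0.28,-0.02,0.07,0.02,-0.0,-0.76],[-0.27,-0.04,0.08,0.02,-0.0,-0.76],[-0.27,-0.06,0.07,0.02,-0.0,-0.76],[-0.27,-0.07,0.08,0.02,-0.0,-0.76],[-0.26,-0.09,0.07,0.02,-0.0,-0.76]]
end [ 0.59   -0.231   0.3401]
[ 0.69  0.5  -0.78  1.43  0.35  1.34  0.98]
```

servo_tool(
  motion=[
    [[-0.28, 0.03, 0.03, 0.02, 0, -0.76], [-0.28, 0.02, 0.03, 0.02, 0, -0.76], [-0.28, 0, 0.03, 0.02, 0, -0.76], [-0.28, -0.02, 0.03, 0.02, 0, -0.76], [-0.27, -0.04, 0.03, 0.02, 0, -0.76], [-0.25, -0.06, 0.03, 0.02, 0, -0.76], [-0.2, -0.07, 0.03, 0.02, 0, -0.7], [-0.1, -0.03, 0, 0.02, 0, -0.3], [0, 0, 0, 0, 0, 0], [0, 0, 0, 0, 0, 0]],
  ],
)

```text
clock: 23.8
position: [0.5931, -0.2222, 0.3716]
ee_rot: [0.702, 0.712, 0.001, 0.005]
ft_force: [0.0, 0.0, -1.8]
grip_width: 0.124
```

```bash
python3 -c "
from h import *
o=st();plan([.59,-.231,.26],92,8)
print(o['joint_pos'].round(2))
t=cams.camera('top');crop(t,290,150,400,300,4,'t12.png')
s=cams.camera('side');crop(s,180,170,400,370,3.5,'s12.png')"
```

```text
t 23.8 p [ 0.5931 -0.2222  0.3716] R [[-0.014, 1.0, 0.009], [1.0, 0.014, -0.005], [-0.005, 0.009, -1.0]] F [ 0.   0.  -1.8] T [ 0.07 -0.05  0.01] g 0.124
[[-0.02,-0.01,0.28,0.01,0.01,-0.03],[-0.02,-0.01,0.28,0.01,0.01,-0.03],[-0.02,-0.01,0.28,0.01,0.01,-0.03],[-0.02,-0.01,0.28,0.01,0.01,-0.03],[-0.02,-0.01,0.28,0.01,0.01,-0.03],[-0.02,-0.01,0.28,0.01,0.01,-0.03],[-0.03,-0.01,0.28,0.01,0.01,-0.03],[-0.02,-0.01,0.27,0.01,0.01,-0.03]]
end [ 0.5899 -0.231   0.2601]
[ 0.9   0.5  -0.85  1.45  0.38  1.35  1.62]
```

View pics/s12.png

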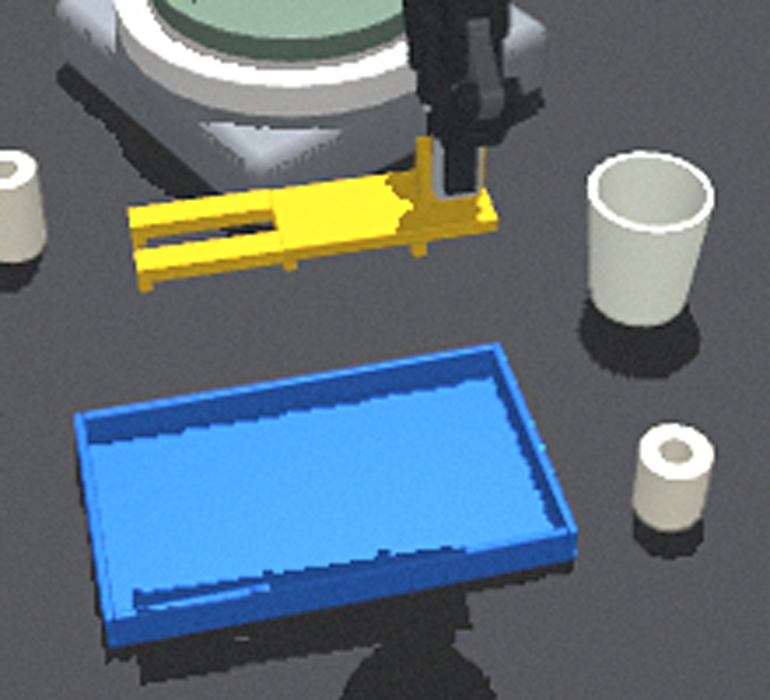

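View pics/t12.png

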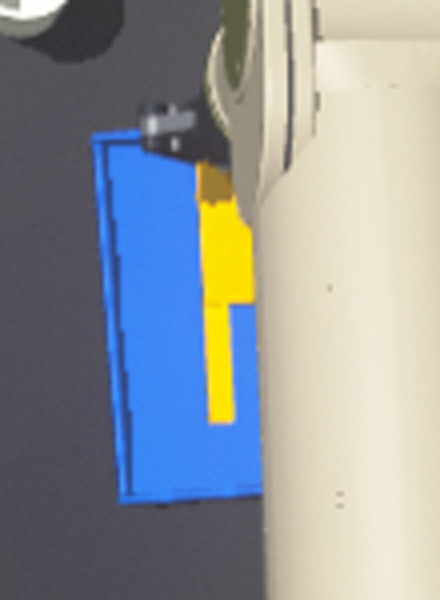

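servo_tool(
  motion=[
    [[-0.03, -0.01, 0.2, 0, 0.02, 0], [-0.03, -0.01, 0.35, 0, 0.02, 0], [-0.03, -0.01, 0.4, 0.02, 0.02, 0], [-0.03, -0.01, 0.4, 0.02, 0.02, 0], [-0.03, -0.01, 0.4, 0, 0, 0], [-0.02, -0.01, 0.4, 0, 0, 0], [-0.02, -0.01, 0.3, 0, 0, 0], [0, 0, 0.15, 0, 0, 0], [0, 0, 0.05, 0, 0, 0], [0, 0, 0, 0, 0, 0]],
  ],
)

```text
clock: 24.9
position: [0.5911, -0.2282, 0.2304]
ee_rot: [0.701, 0.713, 0.003, 0.0]
ft_force: [-0.3, -0.1, -1.1]
grip_width: 0.119
```

```bash
python3 -c "
from h import *
o=st();plan([.59,-.232,.206],92,8)
s=cams.camera('side');crop(s,180,220,400,370,3.5,'s13.png')"
```

```text
t 24.9 p [ 0.5911 -0.2282  0.2304] R [[-0.017, 1.0, 0.005], [1.0, 0.017, 0.004], [0.004, 0.005, -1.0]] F [-0.3 -0.1 -1.1] T [-0.03 -0.13 -0.05] g 0.119
[[-0.01,-0.0,0.06,0.01,-0.01,-0.03],[-0.01,-0.0,0.06,0.01,-0.01,-0.03],[-0.01,-0.0,0.06,0.01,-0.01,-0.03],[-0.01,-0.0,0.06,0.01,-0.01,-0.03],[-0.01,-0.01,0.06,0.01,-0.01,-0.03],[-0.01,-0.0,0.06,0.01,-0.01,-0.03],[-0.01,-0.01,0.06,0.01,-0.01,-0.03],[-0.01,-0.0,0.07,0.01,-0.01,-0.03]]
end [ 0.5902 -0.2322  0.2059]
```

View pics/s13.png

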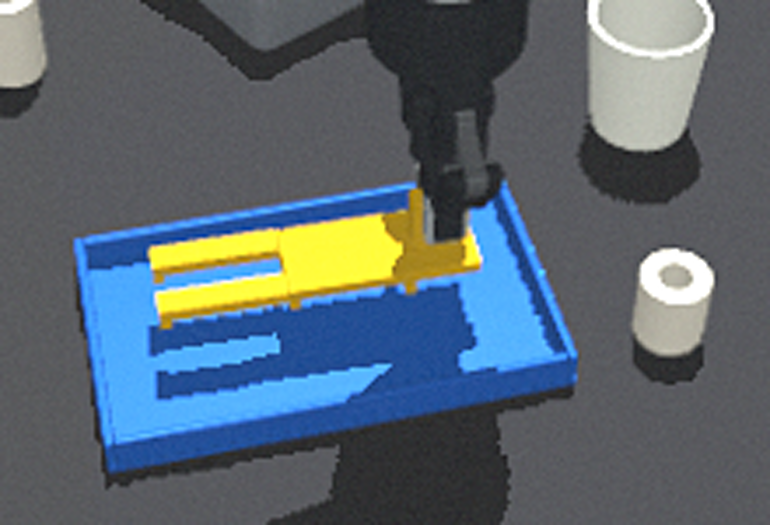

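servo_tool(
  motion=[
    [[-0.01, -0.02, 0.08, -0.06, 0, -0.03], [-0.02, -0.02, 0.08, -0.06, 0, -0.03], [-0.02, -0.02, 0.08, -0.06, 0, -0.03], [-0.02, -0.02, 0.08, -0.06, 0, -0.03], [-0.01, 0, 0.06, 0, 0, -0.03], [0, 0, 0.04, 0, 0, 0], [0, 0, 0.03, 0, 0, 0], [0, 0, 0, 0, 0, 0]],
  ],
)

```text
clock: 25.75
position: [0.5881, -0.2329, 0.2085]
ee_rot: [0.696, 0.718, 0.012, 0.01]
ft_force: [-0.4, 0.7, -0.5]
grip_width: 0.122
```

```bash
python3 -c "
from h import *
o=st();plan([.59,-.232,.2016],92,4)"
```

```text
t 25.75 p [ 0.5881 -0.2329  0.2085] R [[-0.03, 0.999, 0.031], [1.0, 0.03, 0.003], [0.002, 0.031, -1.0]] F [-0.4  0.7 -0.5] T [-0.03  0.02  0.03] g 0.122
[[0.0,0.01,0.03,0.09,-0.01,-0.01],[0.01,0.01,0.04,0.09,-0.01,-0.01],[0.0,0.01,0.03,0.09,-0.01,-0.01],[0.01,0.01,0.04,0.09,-0.01,-0.01]]
end [ 0.5902 -0.2319  0.2015]
```

servo_tool(
  motion=[
    [[0, 0, 0.03, 0.03, 0, 0], [0, 0, 0.03, 0.03, 0, 0], [0, 0, 0.03, 0, 0, 0], [0, 0, 0.02, 0, 0, 0]],
  ],
)

```text
clock: 26.15
position: [0.5885, -0.2327, 0.2029]
ee_rot: [0.696, 0.718, 0.01, 0.008]
ft_force: [0.2, -0.2, -1.3]
grip_width: 0.129
```

```bash
python3 -c "
from h import *
o=st()"
```

```text
t 26.15 p [ 0.5885 -0.2327  0.2029] R [[-0.031, 0.999, 0.026], [1.0, 0.031, 0.003], [0.002, 0.026, -1.0]] F [ 0.2 -0.2 -1.3] T [-0.02 -0.04 -0.04] g 0.129
```

servo_tool(
  motion=[
    [[0, 0, 0.02, 0, 0, 0], [0, 0, 0.02, 0, 0, 0]],
  ],
)

```text
clock: 26.35
position: [0.5889, -0.2326, 0.2019]
ee_rot: [0.696, 0.718, 0.01, 0.009]
ft_force: [-5.9, 0.8, 14.0]
grip_width: 0.125
```

servo_tool(
  motion=[
    [[0, 0, 0.02, 0, 0, 0]],
  ],
)

```text
clock: 26.45
position: [0.5889, -0.2325, 0.2019]
ee_rot: [0.696, 0.718, 0.01, 0.009]
ft_force: [-6.4, 1.4, 11.5]
grip_width: 0.122
```

```bash
python3 -c "
from h import *
o=st()
s=cams.camera('side');crop(s,180,220,400,370,3.5,'s14.png')"
```

```text
t 26.45 p [ 0.5889 -0.2325  0.2019] R [[-0.031, 0.999, 0.026], [1.0, 0.031, 0.002], [0.001, 0.026, -1.0]] F [-6.4  1.4 11.5] T [0.25 1.63 0.01] g 0.122
```

View pics/s14.png

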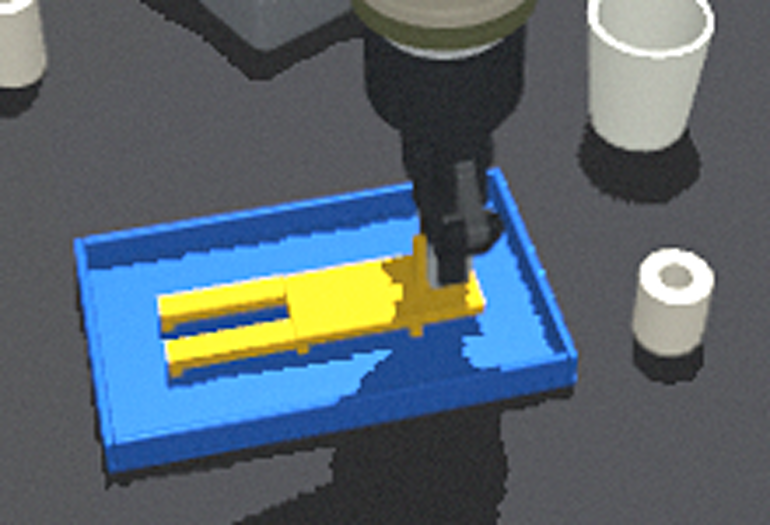

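servo_tool(
  motion=[
    [[0, 0, 0, 0, 0, 0], [0, 0, 0, 0, 0, 0]],
  ],
  force=20,
)

```text
clock: 26.7
position: [0.589, -0.2324, 0.2024]
ee_rot: [0.696, 0.718, 0.01, 0.009]
ft_force: [-0.1, -0.2, -2.4]
grip_width: 0.12
```

servo_tool(
  motion=[
    [[0, 0, 0, 0, 0, 0], [0, 0, 0, 0, 0, 0], [0, 0, 0, 0, 0, 0]],
  ],
  jaw=190,
)

```text
clock: 27.0
position: [0.5892, -0.2325, 0.2025]
ee_rot: [0.696, 0.718, 0.01, 0.009]
ft_force: [0.4, -0.3, -0.4]
grip_width: 0.254
```

servo_tool(
  motion=[
    [[0, 0, 0, 0, 0, 0], [0, 0, 0, 0, 0, 0], [0, 0, 0, 0, 0, 0]],
  ],
  jaw=130,
)

```text
clock: 27.3
position: [0.5892, -0.2325, 0.2024]
ee_rot: [0.696, 0.718, 0.01, 0.009]
ft_force: [-0.4, 0.6, 0.6]
grip_width: 0.493
```

```bash
python3 -c "
from h import *
o=st()"
```

```text
t 27.3 p [ 0.5892 -0.2325  0.2024] R [[-0.031, 0.999, 0.027], [1.0, 0.031, 0.001], [0.0, 0.027, -1.0]] F [-0.4  0.6  0.6] T [ 0.03  0.07 -0.05] g 0.493
```

Released; rise and look (retreat vertically, then back to the right).

servo_tool(
  motion=[
    [[0, 0, -0.2, 0, 0, 0], [0, 0, -0.4, 0, 0, 0], [0, 0, -0.6, 0, 0, 0], [0, 0, -0.8, 0, 0, 0], [0, 0, -0.8, 0, 0, 0], [0, 0, -0.6, 0, 0, 0], [-0.5, -0.3, -0.2, 0, 0, 0], [-0.7, -0.4, 0, 0, 0, 0], [-0.7, -0.4, 0, 0, 0, 0], [-0.7, -0.4, 0, 0, 0, 0], [-0.5, -0.3, 0, 0, 0, 0], [0, 0, 0, 0, 0, 0]],
  ],
)

```text
clock: 28.5
position: [0.4967, -0.3925, 0.3969]
ee_rot: [0.693, 0.72, 0.011, 0.012]
ft_force: [-0.3, -1.1, -0.6]
grip_width: 0.492
```

```bash
python3 -c "
from h import *
o=st()
s=cams.camera('side');cv2.imwrite('pics/s15.png',s['color'][:,:,::-1])
t=cams.camera('top');cv2.imwrite('pics/t15.png',t['color'][:,:,::-1])"
```

```text
t 28.5 p [ 0.4967 -0.3925  0.3969] R [[-0.038, 0.999, 0.033], [0.999, 0.038, -0.002], [-0.003, 0.033, -0.999]] F [-0.3 -1.1 -0.6] T [ 0.03  0.08 -0.04] g 0.492
```

View pics/s15.png

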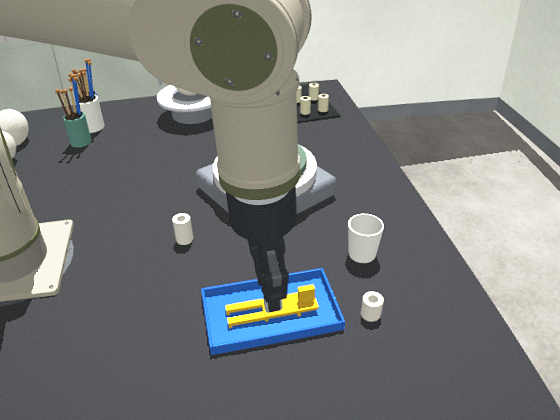

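View pics/t15.png

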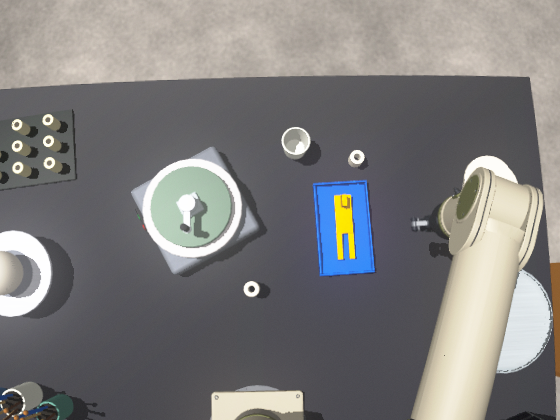

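```bash
python3 -c "
from h import *
t=cams.camera('top')
n=onz(t,(188,202.5),.151);h=onz(t,(184,227),.187);print(n,h,np.degrees(np.arctan2(*(h-n)[[1,0]])))
st();print(order.hand_in())"
```

```text
[0.57609782 0.14461921 0.151     ] [0.51502509 0.14722973 0.187     ] 177.55241460116912
t 28.65 p [ 0.4999 -0.3871  0.3972] R [[-0.045, 0.998, 0.034], [0.999, 0.045, 0.0], [-0.001, 0.034, -0.999]] F [-0.3  0.8  0.3] T [ 0.04 -0.   -0.02] g 0.489
the job is handed in; nothing more can be done
None
```

The nut is backed off to its end stop and the plate is lying flat, tab up, in the tray. I handed the job in at about 28.7 s. It reported no verdict.

- **Nut:** It gave with about 5 N at the handle and turned clockwise about 3.8 rad. There the handle stayed put at 9 to 10 N over several pushes, which I took as the end stop. I backed off slightly and let go. In the last top picture the crank stands at about 178°, roughly 3.8 rad from the start, which agrees. I did not push harder to rule out a sticky spot, so the stop rests on that doubled force.
- **Plate:** I lifted it 8.4 mm, inside the estimated gap of about 11.8 mm under the nut. I drew it out 85 mm sideways with no contact felt, and set it down tilted to match its hooks and foot. It touched the tray floor at a reading of up to 14 N, and I let go only once that had gone.
- **Last checks:** The pictures show the plate flat inside the tray with the tab up. The cup and both tubes look unmoved by eye. The arm is clear, with a force reading near zero.
- **Disagreements:** The side camera placed things about 4 mm further in x than the top camera and the grip positions, so I went by the last two. During the crank turn, the force towards or away from the spindle reached about 7.5 N and the vertical force 9.6 N, because my circle was slightly off.

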